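Feed three thread spools from the rotary spool feeder

ROBOT

A 7-joint arm with a two-finger parallel gripper is mounted at the origin on the work surface; the furniture and walls round the work are solid. World frame = base frame: x ahead of the robot, y to its left, z up, the work surface at z = 0. Lengths are in m, angles in degrees, forces in N, time in s.
With the tool pointing down it reaches from about 0.4 to 0.875 m from the base axis. Payload 6.5 kg.
Tool frame: the origin (TCP) lies at the very end of the fingers, on their centre line; the grasp point (between the pads) lies 19 mm behind it; z points along the fingers, y is the direction in which the jaws open and shut (so a half turn about z gives the same grasp; the last joint's range is limited). The gripper opens to 85 mm and grips with 20 to 120 N. Pads are 22 mm wide; open, the fingers measure 114 mm over their backs; the gripper's body (76 mm by 85 mm) begins 54 mm behind the grasp point. The pads swing forward as they close: fully open they stand 13 mm farther back than shut.
Start: joints at [69.431, 30.733, -0.252, 88.115, 0.149, 61.152, -4.079], TCP at [0.188, -0.622, 0.231] pointing down, gripper open.
Joint ranges: [-154.64, 154.64], [-21.42, 123.67], [-72.66, 72.17], [13.99, 137.28], [-74.86, 254.86], [10.95, 109.41], [-158.01, 158.01]. Speed limits (degrees/s): [136.94, 136.94, 180, 180, 180, 180, 180].

INTERFACE

Orientations are given as [roll, pitch, yaw] about the fixed x, y, z axes, in that order (R = Rz(yaw) Ry(pitch) Rx(roll)).
In Python, from station import bot gives the robot as it stands.
- The arm moves only by the tool send_rows, never from a script. Its argument "moves" is a list of rows, each a list of 3 entries, a list of its own where there are three numbers: the shift along the tool's x, y, z in mm, then the turn, a rotation vector about the tool's x, y, z in rad, then the finger opening in mm, from 0 to 85.4. A call has exactly 10 rows; each row is the pose to reach, as a shift and turn from the pose commanded when the call began, along the tool's axes at that moment; what a row does not reach only later rows make up. A row lasts 1/12 s, in which the tool goes at most 41.7 mm and 7.16 degrees, less where a joint would pass 70% of its speed; a pose out of reach is approached as far as the arm can. A call with a gripper value outside its range is refused whole. The fingers move at their own pace and stop on an object; "force" is the grip in N (left out, the last holds). Time passes only in rows, so rows that repeat a pose let the fingers close, or fill a call up. It gives the time, the measured TCP pose, the force and the opening at its end, in the units of the state.
- bot.read_state(): the state, without advancing time (a new reading comes with each control period).
- bot.grab_frame(name): name is "scene" or "top" or "wrist"; returns (picture, depth): 420x560x3 uint8, blue, green, red; 420x560 float32, m along the optical axis (not along the pixel's ray), 0 where there is no reading.
- bot.camera_info(name): a dict with "mtx" (3x3 intrinsics, pixels), "dist_coeffs" ([k1, k2, p1, p2, k3] as OpenCV has them; the pictures are not rectified), "xyz" and "rotation" of the camera in the world. Camera axes: x right, y up, looking along -z (the intrinsics and any distortion apply to the point x, -y, -z); pixel columns grow to the right and rows downward; lengths in m; the calibration is good to about 2 mm. A picture is of the moment at which its call begins: read the wrist's pose just before it. camera_info takes no time and is no camera call; for the wrist camera it gives the pose at the moment of the call.
- bot.sign_off(): hands the job in, once; it reports no verdict.
The state is a dict: "clock": time; "joints": joint angles; "qvel": joint speeds; "tau": joint torques, N m; "position": TCP position; "tcp_rot": TCP orientation; "contact_force": force on the tool from outside, world axes, zero at the start; "moment": the same for the moment, N m; "grip_width": finger opening in m.
Only numpy, scipy, OpenCV 4.12 (cv2) and the standard library are available. Lean on these libraries where they do the work, as an engineer would, in place of code of your own. Each camera call takes 0.05 s, during which the arm holds its last target.

TASK

Push the feeder's bifold guard aside until its two panels are folded flat against each other, then bring the wooden tray into the bay under the chute, home against the stop. Turn the drum slowly by its pegs, top towards the chute, so that three spools drop into the tray one at a time, each lying still before the next drops, and leave the fourth in the drum, with tray and guard staying as set. Do not disturb the other things on the table.

Things in the scene. Friction and masses are not known exactly. Their poses are not given: they have to be found in the camera images.
- feeder: Rotary spool feeder, grey steel, fixed. Origin on the table below the drum's middle. Its chute and tray bay are on its -x side; +y is the drum's free end with the pegs (about towards the robot), the bearing pillar is on -y; z up. Base plate 200 mm in x, 130 mm in y; drum and trough up to 205 mm high and 88 mm out to +x.
- drum_axis (a point): Centre of the drum, on its level axis, 125 mm above the table. The axis runs along the feeder's y. Drum: pale wood, 78 mm radius, 89 mm long, five pockets 72 deg apart between radial vanes, open at the rim. A fixed steel trough wraps its back and underside; the top and the chute side are open.
- drum (a joint): Drum turn, rad, -0.2 to 5.6 (stops); grows as its top moves towards the chute. Pocket centres stand at this value + 0, 72, 144, 216, 288 deg from straight up (counted towards the chute). A spool rolls out when its pocket is 58 to 68 deg past the top: the four drop at about 1.1, 2.35, 3.6 and 4.85 rad. It stays where left; 0.1 to 0.2 N m turn it slowly. Over 3.5 rad/s is too fast.
- drum_peg (a point): Middle of one of five round steel pegs that stand out along the axis on the drum's free end: 12 mm thick, from feeder y +45 to +102 mm, 68 mm from the axis, 72 deg apart, in line with the vanes. This one is at joint value - 36 deg from straight up (counted towards the chute), the others follow every 72 deg. Push a peg across the top from behind (2 to 3 N) to turn the drum.
- chute_lip (a point): Middle of the chute's lower edge, at feeder (-134, 0, 70) mm. The chute, 90 mm wide, slopes down from feeder x -82 mm, height 101 mm; its side walls stand about 30 mm above it.
- tray_home (a point): Where the tray's origin is when it is home, feeder (-191.5, 0, 0) mm, the tray's x axis along the feeder's. Its leading wall then touches the stop, an upright plate under the chute with its face at feeder x -111.5 mm. Two side rails 16 mm high guide the tray: they stand 118 mm apart, from feeder x -155 mm to the stop.
- guard (a joint): Bifold guard across the bay: turn of its first panel, rad; 0 = both panels in one line, 1.54 = folded flat against each other, sticking out 74 mm to feeder -x at the bay's -y side. Stays where left. The free end of the second panel runs in a straight track along feeder y at x -165 mm, at y = -74 + 148 cos(value) mm; the middle hinge moves out to -x.
- guard_post (a point): Top of the guard's hinge post, 118 mm high, at feeder (-165, -74) mm, 10 mm thick. The two aluminium panels are each 74 mm long, 6 mm thick, from 15 to 105 mm above the table.
- guard_stile (a point): Centre line, 125 mm above the table, of the upright steel rod at the free end of the second panel: 12 mm thick, from 12 to 137 mm above the table, so 32 mm higher than the panels. Pushing it towards the hinge post along the track (2 to 5 N) folds the guard.
- tray: Loose tray of pale plywood, 160 mm in x, 108 mm in y, 52 mm high, walls and floor 4 mm, open on top, 0.3 kg. Origin under its centre, on the table. Its +x end goes first into the bay. On its +y side wall stands a darker wooden grip block, 40 mm in x, 12 mm in y, centred at tray (-35, 52) mm, its top 72 mm above the table: pinch it across y from above.
- glue_tin: Bystander: squat round glue tin, 62 mm across, 52 mm high, loose; origin under its centre.
- tack_jar: Bystander: glass jar of tacks, 54 mm across, 74 mm high, loose; origin under its centre.
- dye_bottle: Bystander: small bottle, 36 mm across, 66 mm high, loose; origin under its centre.
- beeswax: Bystander: block of beeswax 34x52x18 mm, loose; origin under its centre.
- spool_a_mid (a point): Centre of a loose wooden spool wound with red thread, 42 mm across the flanges, 60 mm long, 60 g, lying along the drum axis in the top pocket (0 rad): drops first.
- spool_a: The same spool (red); its origin is the centre of one end face, its z axis runs along the spool.
- spool_b_mid (a point): Centre of a loose wooden spool wound with dark red thread, 39 mm across the flanges, 51 mm long, 60 g, lying along the drum axis in the pocket behind it (72 deg further back): drops second.
- spool_b: The same spool (dark red); its origin is the centre of one end face, its z axis runs along the spool.
- spool_c_mid (a point): Centre of a loose wooden spool wound with yellow thread, 36 mm across the flanges, 59 mm long, 60 g, lying along the drum axis in the third pocket (144 deg back): drops third.
- spool_c: The same spool (yellow); its origin is the centre of one end face, its z axis runs along the spool.
- spool_d_mid (a point): Centre of a loose wooden spool wound with blue thread, 43 mm across the flanges, 63 mm long, 60 g, lying along the drum axis in the fourth pocket (216 deg back, low at the front): must stay in the drum.
- spool_d: The same spool (blue); its origin is the centre of one end face, its z axis runs along the spool.
There are look-alikes about, which are no part of the job. Leave any green or purple look-alike of the spool_a alone.

How it is judged:
By the outcome, as a careful person would: the job done as asked, in the order asked, and still so for the second after the job is handed in, with the robot touching nothing.
It also fails if it takes over 72 s, if anything falls off the work surface, if the arm or the gripper's body presses on something with over 40 N, if the wrist force passes 120 N, or if a joint passes its speed limit or range.

## Working session

There is one attempt and no reset: what is moved stays moved. The work goes in short steps, Python scripts to look and compute and a tool call to move; the robot and the scene stay as the last step left them, time stands still between calls to the robot, and variables do not carry over. Pictures are saved under pics/ and viewed, and the job is handed in when it is done.

Besides the shell and the picture viewer there is one more tool, called after "Call:" by a JSON object that holds its "op" and its "data", one argument or row to a line. send_rows: Moves the arm, as the interface text tells. Its arguments: {"type":"object","properties":{"moves":{"type":"array","items":{"type":"array"}},"force":{"type":"number"}},"required":["moves"]}

```bash
ls; mkdir -p pics
python3 - <<'E'
from station import bot
import cv2,numpy as np,pickle
print(bot.read_state())
for n in ("scene","top","wrist"):
    i=bot.camera_info(n); p,d=bot.grab_frame(n)
    cv2.imwrite(f"pics/{n}0.png",p); np.save(f"pics/{n}0.npy",d); pickle.dump(i,open(f"pics/{n}0.pkl","wb")); print(n,i)
E
```

```text
pics
{'clock': 0.0, 'joints': array([69.43089803, 30.77747191, -0.25381252, 88.16994231,  0.14780297,
       61.15149565, -4.07953633]), 'qvel': array([ 0.00334015,  0.07480166, -0.05779606,  0.0099807 ,  0.02939045,
        0.05706441, -0.01732206]), 'tau': array([-7.70021120e-05, -5.83404028e+01,  1.04870383e+00, -2.59100783e+01,
        1.23657475e-02,  9.55572847e-03, -8.65337284e-06]), 'position': array([ 0.18741509, -0.62174469,  0.23041859]), 'tcp_rot': array([-1.79901630e+02,  6.47518716e-03,  1.67791749e+01]), 'contact_force': array([-0.12775186, -1.00111769, -0.87912886]), 'moment': array([-0.01674591,  0.00804161,  0.00135965]), 'grip_width': 0.08528972397444885}
scene {'mtx': array([[504.62217435,   0.        , 281.22250322],
       [  0.        , 504.62217435, 199.03224602],
       [  0.        ,   0.        ,   1.        ]]), 'dist_coeffs': array([-0.18230439,  0.        ,  0.        ,  0.        ,  0.        ]), 'xyz': array([-0.55271099, -1.11733086,  1.11403589]), 'rotation': array([ 55.61947965,  -0.30127948, -40.47376302])}
top {'mtx': array([[496.05031913,   0.        , 283.1345906 ],
       [  0.        , 496.05031913, 204.34932154],
       [  0.        ,   0.        ,   1.        ]]), 'dist_coeffs': array([0.04083302, 0.        , 0.        , 0.        , 0.        ]), 'xyz': array([ 0.24939606, -0.02855249,  1.54083263]), 'rotation': array([  7.03897901,  -0.09592679, -89.49437584])}
wrist {'mtx': array([[340.00249599,   0.        , 274.50407161],
       [  0.        , 340.00249599, 206.33675299],
       [  0.        ,   0.        ,   1.        ]]), 'dist_coeffs': array([-0.08533362,  0.        ,  0.        ,  0.        ,  0.        ]), 'xyz': array([ 0.26387325, -0.59888943,  0.37454261]), 'rotation': array([-18.02878024,   0.08059624, -73.18966962])}
```

View pics/scene0.png

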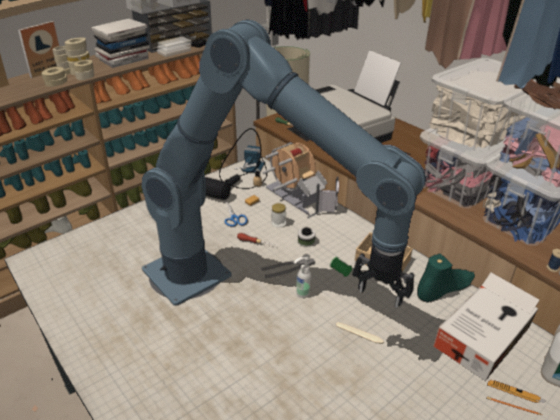

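View pics/top0.png

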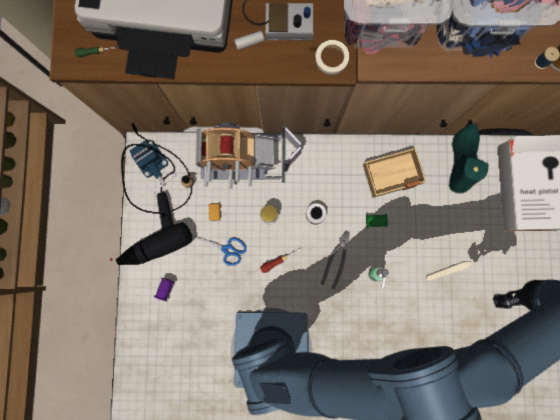

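View pics/wrist0.png

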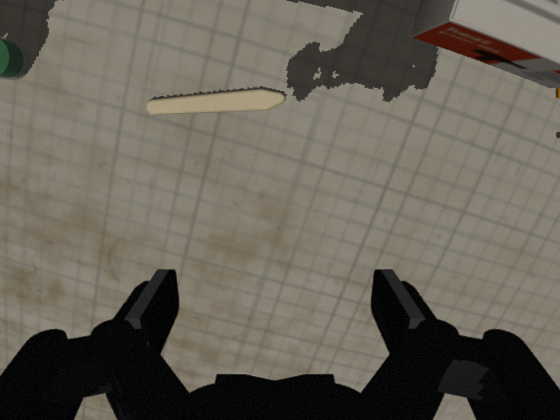

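```bash
cat > h.py <<'E'
import cv2,numpy as np,pickle
from scipy.spatial.transform import Rotation as R
def cam(info):
    return info['mtx'],info['dist_coeffs'],np.array(info['xyz']),R.from_euler('xyz',info['rotation'],degrees=True).as_matrix()
def ray(info,uv):
    K,D,t,Rm=cam(info)
    n=cv2.undistortPoints(np.array([[uv]],float),K,D)[0,0]
    return t,Rm@np.array([n[0],-n[1],-1.])
def at_z(info,uv,z):
    t,r=ray(info,uv); return t+r*(z-t[2])/r[2]
def at_d(info,uv,d):
    t,r=ray(info,uv); return t+r*d
def proj(info,P):
    K,D,t,Rm=cam(info)
    p=(np.atleast_2d(P)-t)@Rm; p=p*[1,-1,-1]
    return cv2.projectPoints(p,np.zeros(3),np.zeros(3),K,D)[0][:,0]
def load(n): return cv2.imread(f'pics/{n}.png'),np.load(f'pics/{n}.npy'),pickle.load(open(f'pics/{n}.pkl','rb'))
def cloud(info,d):
    h,w=d.shape;u,v=np.meshgrid(np.arange(w),np.arange(h))
    K,D,t,Rm=cam(info)
    n=cv2.undistortPoints(np.stack([u,v],-1).reshape(-1,1,2).astype(float),K,D)[:,0]
    p=np.c_[n[:,0],-n[:,1],-np.ones(len(n))]*d.reshape(-1,1)
    return (p@Rm.T+t).reshape(h,w,3)
def grab(n,tag):
    from station import bot
    i=bot.camera_info(n);p,d=bot.grab_frame(n)
    cv2.imwrite(f'pics/{n}{tag}.png',p);np.save(f'pics/{n}{tag}.npy',d);pickle.dump(i,open(f'pics/{n}{tag}.pkl','wb'))
    return p,d,i
def crop(n,x0,y0,x1,y1,s,out):
    p=cv2.imread(f'pics/{n}.png')[y0:y1,x0:x1]
    cv2.imwrite(f'pics/{out}.png',cv2.resize(p,None,fx=s,fy=s,interpolation=cv2.INTER_CUBIC))
E
python3 - <<'E'
from h import *
crop('top0',180,110,320,210,5,'c1'); crop('top0',350,130,440,205,7,'c2'); crop('scene0',230,120,420,280,4,'c3')
E
```

```text
(no output)
```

View pics/c1.png

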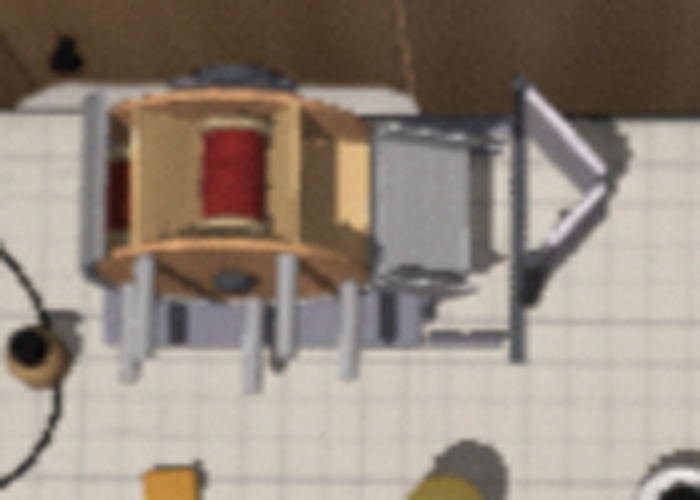

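View pics/c2.png

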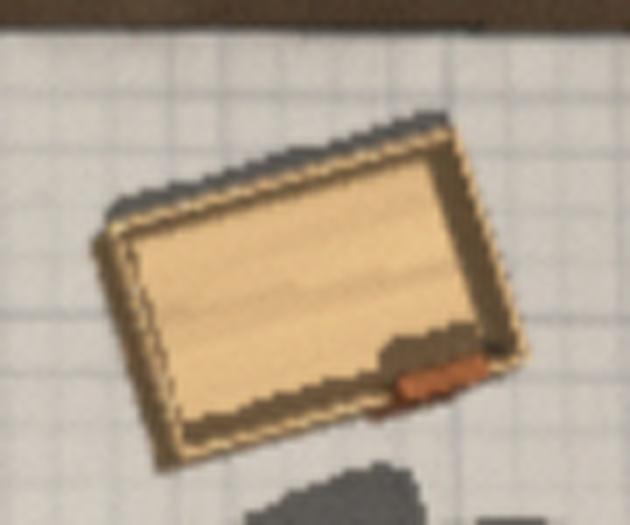

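View pics/c3.png

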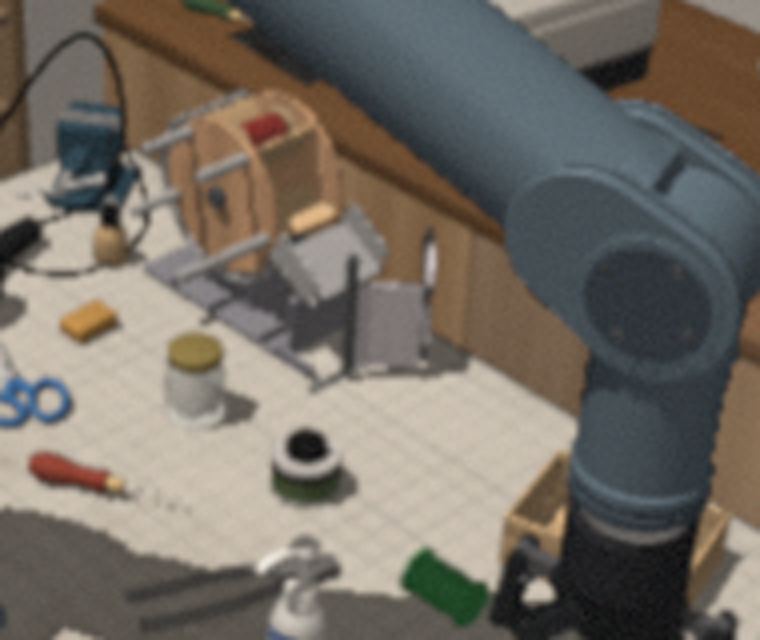

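Run:
```python
from h import *
crop('top0',262,115,312,190,8,'c4')
p,d,i=load('top0'); C=cloud(i,d); Z=C[...,2]
for nm,(x0,y0,x1,y1),s in (('z1',(190,115,312,190),6),):
    z=np.clip(Z[y0:y1,x0:x1]/0.22*255,0,255).astype(np.uint8)
    cv2.imwrite('pics/z1.png',cv2.applyColorMap(cv2.resize(z,None,fx=s,fy=s,interpolation=0),cv2.COLORMAP_TURBO))
np.set_printoptions(linewidth=250)
print((Z[122:186:2,278:308]*1000).round().astype(int))
```

```text
[[-435 -429 -436 -425 -423 -418 -419 -440 -431 -427 -421 -423 -430 -432 -418 -427 -425 -434 -436 -435 -435 -420 -415 -419 -414 -421 -431 -422 -421 -421]
 [-456 -453 -452 -459 -455 -447 -457 -458 -460 -447 -458 -462 -460 -467 -456 -449 -449 -466 -459 -460 -454 -454 -454 -449 -447 -454 -450 -455 -467 -457]
 [-494 -492 -486 -482 -482  124  117  122 -489 -488 -487 -483 -471 -487 -483 -484 -474 -478 -484 -485 -490 -487 -481 -486 -492 -488 -474 -479 -484 -481]
 [-529 -514 -513 -514 -513  109  116  107  109  107 -512 -516 -508 -527 -510 -517 -513 -511 -513 -513 -513 -516 -506 -523 -522 -516 -510 -514 -518 -513]
 [-547 -553 -551 -545 -537   94   96   89  102  108  104 -542 -547 -538 -550 -544 -534 -551 -556 -548 -535 -553 -546 -542 -544 -537 -545 -544 -543 -538]
 [-578 -583 -577 -570 -573   68   67   69   81   86  106  103  104 -571 -587 -579 -584 -569 -580 -572 -587 -575 -572 -578 -573 -575 -576 -586 -571 -572]
 [  10   13   10   13    8   43   46   40   55   65   77   96  108  102  101   -7    2   -3   -5   -2    4    0    7   -3   -6    3    6    8   -4    4]
 [   1   15    5    6   15   
[... 3096 characters left out ...]
2   -2    2    0    1    3    5    2    2    2    4    0    5   -5   -2    0    3   -4]
 [  19   22   20   -4   -4   -4    4   -1   -3   -2   -5   -6    3   -2   -2    0   -1   -2   -4   -3    0   -2   -4   -6   -1   -5   -5   -4    4   -4]
 [   1   -3   -5   -5    4   -3    2   -3    0    5 1541   -4   -1    2    9   -4   -1    1    5   -2    6    3   -2   -5   -5    1   -1    4   -2    1]
 [   2    0    5   -7    0    3    3    4   -3    0    3    3   -3   -1    6    3    3    2   -1    3   -5   -1   -3    4   -5   -1   -2   -4   -3   -1]
 [   1    3    3   -3   -3   -2   -1    1    4   -5    2   -5    7    4    1    2    5    1   -3    2   -1    4   -4    3   -1   -6   -3    1   -2   -1]]
```

View pics/c4.png

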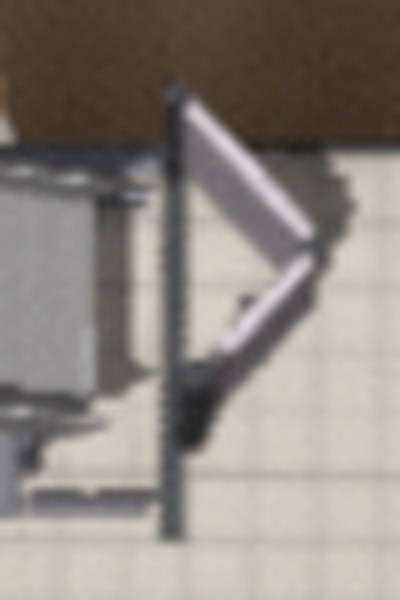

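View pics/z1.png

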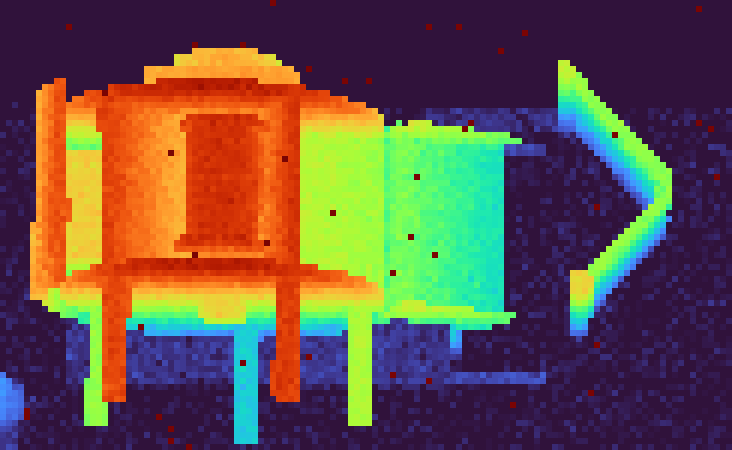

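Run:
```python
from h import *
p,d,i=load('top0'); C=cloud(i,d)
def sel(x0,y0,x1,y1,z0,z1):
    P=C[y0:y1,x0:x1].reshape(-1,3); P=P[(P[:,2]>z0)&(P[:,2]<z1)]; return P
def line(P):
    m=P.mean(0); u,s,v=np.linalg.svd(P-m); return m,v[0]*np.sign(-v[0][0]),s
for nm,b in dict(pegback=(204,162,215,186,.172,.2),pegfront=(232,162,243,186,.172,.2),pegF2=(245,166,256,190,.08,.13)).items():
    P=sel(*b); m,v,s=line(P); print(nm,len(P),m.round(4),v.round(3),P.min(0).round(4),P.max(0).round(4), np.degrees(np.arctan2(v[1],v[0])))
P=sel(276,120,290,135,.112,.13);print('post',P.round(3),P.mean(0))
P=sel(280,155,295,170,.125,.15);print('stile',P.round(3),P.mean(0))
P=sel(295,138,306,152,.095,.112);print('midhinge',P[np.argsort(P[:,1])[:8]].round(4))
# chute surface: lower edge
P=sel(255,138,285,168,.06,.105);print('chute',P.min(0),P.max(0))
# drum rim top
P=sel(195,125,262,165,.198,.215);print('rimtop',len(P),P.mean(0),P.min(0),P.max(0))
```

```text
pegback 87 [0.5089 0.1784 0.1825] [-0.999 -0.008  0.037] [0.4794 0.1725 0.1732] [0.5357 0.1877 0.1912] -179.5551912579942
pegfront 86 [0.5059 0.0983 0.1875] [-1.     0.014 -0.021] [0.4802 0.0932 0.1796] [0.5336 0.1049 0.1942] 179.2025021041955
pegF2 97 [0.5146 0.0691 0.1113] [-0.98   0.016  0.197] [0.4814 0.0541 0.0835] [0.542  0.0844 0.12  ] 179.04407382785567
post [[ 0.66  -0.027  0.12 ]
 [ 0.659 -0.03   0.123]
 [ 0.656 -0.027  0.124]
 [ 0.658 -0.03   0.117]
 [ 0.656 -0.033  0.122]
 [ 0.655 -0.027  0.116]
 [ 0.654 -0.03   0.121]
 [ 0.654 -0.033  0.12 ]
 [ 0.652 -0.03   0.116]
 [ 0.65  -0.036  0.113]] [ 0.65538104 -0.03019107  0.1192945 ]
stile [[ 0.552 -0.034  0.137]
 [ 0.551 -0.036  0.14 ]
 [ 0.552 -0.039  0.135]
 [ 0.549 -0.034  0.133]
 [ 0.55  -0.037  0.131]
 [ 0.549 -0.039  0.137]
 [ 0.549 -0.042  0.138]
 [ 0.546 -0.034  0.136]
 [ 0.546 -0.037  0.134]
 [ 0.546 -0.039  0.137]
 [ 0.546 -0.042  0.135]
 [ 0.543 -0.034  0.136]
 [ 0.544 -0.037  0.133]
 [ 0.542 -0.039  0.141]
 [ 0.545 -0.042  0.125]
 [ 0.542 -0.037  0.129]
 [ 0.542 -0.04   0.126]] [ 0.54666517 -0.03774543  0.13435729]
midhinge [[ 0.596  -0.0809  0.1011]
 [ 0.608  -0.0808  0.1014]
 [ 0.6046 -0.0808  0.103 ]
 [ 0.5977 -0.0807  0.1064]
 [ 0.6097 -0.0806  0.1068]
 [ 0.6001 -0.0806  0.1089]
 [ 0.5991 -0.0779  0.1004]
 [ 0.6111 -0.0778  0.1009]]
chute [ 0.5368906  -0.00635729  0.06416256] [0.62847951 0.0562989  0.10483132]
rimtop 88 [0.58220083 0.13384554 0.20204041] [0.53790739 0.10302716 0.19804216] [0.6271581  0.16742445 0.21068336]
```

Run:
```python
from h import *
p,d,i=load('top0'); C=cloud(i,d)
# tray rim points
P=C[135:205,355:440].reshape(-1,3); rim=P[(P[:,2]>.046)&(P[:,2]<.058)]; blk=P[(P[:,2]>.064)&(P[:,2]<.08)]
r=cv2.minAreaRect((rim[:,:2]*1000).astype(np.float32)); print('rim',len(rim),r, cv2.boxPoints(r).round(1).tolist())
print('blk',len(blk),blk.mean(0),cv2.minAreaRect((blk[:,:2]*1000).astype(np.float32)))
# bystanders
for nm,(u,v,z) in dict(tin=(316,212,.052),jar=(269,213,.074),bottle=(186,180,.066),wax=(214,212,.018)).items(): print(nm,at_z(i,(u,v),z).round(3))
print('counter z',C[60,300],C[60,400],C[100,300],C[133,300])
# chute: fit; overlay
o=np.array([.582,.134]); 
for yaw in (89,90,91,92):
  pass
def F(q,yaw=90):
    q=np.array(q,float)/1000; a=np.radians(yaw); return np.c_[o[0]+q[:,0]*np.cos(a)-q[:,1]*np.sin(a), o[1]+q[:,0]*np.sin(a)+q[:,1]*np.cos(a), q[:,2]]
big=cv2.resize(p[110:210,180:320],None,fx=5,fy=5,interpolation=cv2.INTER_CUBIC)
pts=[(-134,-45,70),(-134,45,70),(-165,-74,118),(-165,34,137),(-165,74,0),(-165,-74,0),(-155,59,16),(-111.5,59,16)]
import math
for k in range(5):
    a=-.06-math.radians(36)+k*math.radians(72)
    for y in(45,102): pts.append((-68*math.sin(a),y,125+68*math.cos(a)))
for yy in (44.5,-44.5):
  for a in np.radians(range(-60,65,20)): pts.append((-78*math.sin(a),yy,125+78*math.cos(a)))
for x,y in ((-100,-65),(-100,65),(100,65),(100,-65)): pts.append((x,y,5))
for u,v in proj(i,F(pts)): cv2.circle(big,(int((u-180+.5)*5),int((v-110+.5)*5)),3,(0,0,255),-1)
cv2.imwrite('pics/ov1.png',big)
```

```text
rim 245 ((535.3529663085938, -370.5226135253906), (111.60400390625, 161.5385284423828), 16.320899963378906) [[459.1000061035156, -308.70001220703125], [504.5, -463.70001220703125], [611.5999755859375, -432.3999938964844], [566.2000122070312, -277.29998779296875]]
blk 54 [ 0.49658802 -0.41609406  0.0711524 ] ((497.0896301269531, -417.01416015625), (11.848238945007324, 40.73490905761719), 15.655385971069336)
tin [ 0.411 -0.129  0.052]
jar [0.404 0.012 0.074]
bottle [0.503 0.263 0.066]
wax [0.412 0.184 0.018]
counter z [ 0.89642752 -0.07875424  0.03314246] [ 0.88688046 -0.3880846   0.05991813] [ 0.83025136 -0.08577854 -0.15432953] [ 0.66985936 -0.08123046 -0.00307765]
```

View pics/ov1.png

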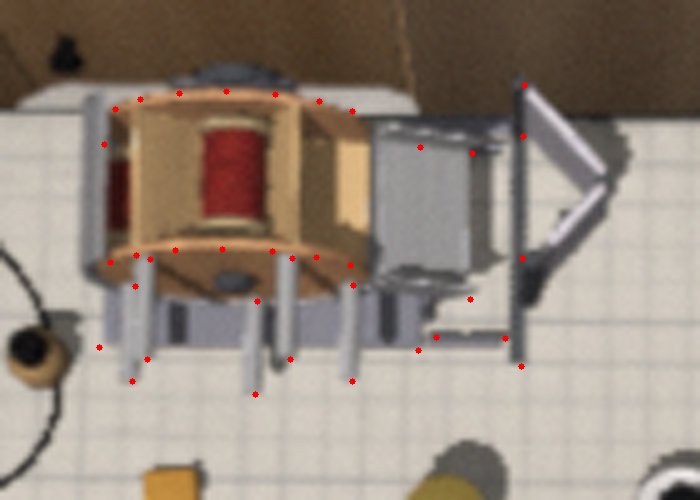

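```bash
cat >> h.py <<'E'
def st():
    from station import bot
    return bot.read_state()
def togo(target,yaw=None,s=None):
    s=s or st(); Rm=R.from_euler('xyz',s['tcp_rot'],degrees=True)
    sh=Rm.inv().apply(np.array(target)-s['position'])*1000
    out=[sh.round(1).tolist()]
    if yaw is not None:
        rv=(Rm.inv()*R.from_euler('xyz',[180,0,yaw],degrees=True)).as_rotvec(); out.append(rv.round(4).tolist())
    return out
E
python3 - <<'E'
from h import *
print(togo([.505,-.038,.225],90))
E
```

```text
[[472.6, -467.4, 6.2], [-0.0012, -0.0008, -1.2779]]
```

Things that could be mistaken for a target:
- **Tray:** the only open plywood box is at top (393,172). The cardboard box at (535,185) is not it.
- **Stile:** the dark rod at top (286,165). The guard post at (284,126) and the track bar at x=283 could be taken for it.
- **Spools:** red is in the drum at (227,145). Green at (376,220) and purple at (164,289) are look-alikes to leave alone.

The crop c4 and the depth (137 mm at the rod's top) confirm the stile. I'm moving there first.

Call:
{"op": "send_rows", "data": {
  "moves": [
    [[40, -40, 0], [0, 0, -0.11], 0],
    [[80, -79, 1], [0, 0, -0.22], 0],
    [[120, -119, 2], [0, 0, -0.33], 0],
    [[160, -158, 2], [0, 0, -0.44], 0],
    [[200, -198, 3], [0, 0, -0.55], 0],
    [[240, -237, 3], [0, 0, -0.66], 0],
    [[280, -277, 4], [0, 0, -0.77], 0],
    [[320, -316, 4], [0, 0, -0.88], 0],
    [[360, -356, 5], [0, 0, -0.99], 0],
    [[400, -395, 5], [0, 0, -1.1], 0]
  ]
}}

```text
clock: 0.98
position: [0.3871, -0.2545, 0.2274]
tcp_rot: [180.0, 0.0, 80.1]
contact_force: [0.6, -0.1, -0.6]
grip_width: -0.0001
```

Run:
```python
from h import *
print(st()['position'],st()['tcp_rot'],togo([.505,-.038,.225],90))
```

```text
[ 0.38713597 -0.25454597  0.22742342] [1.79999980e+02 2.04692568e-02 8.00970438e+01] [[233.6, 78.9, 2.3], [-0.0, 0.0004, -0.1728]]
```

Call:
{"op": "send_rows", "data": {
  "moves": [
    [[39, 13, 0], [0, 0, -0.03], 0],
    [[78, 26, 0], [0, 0, -0.06], 0],
    [[117, 39, 0], [0, 0, -0.09], 0],
    [[156, 52, 0], [0, 0, -0.12], 0],
    [[195, 66, 0], [0, 0, -0.15], 0],
    [[234, 79, 2], [0, 0, -0.173], 0],
    [[234, 79, 30], [0, 0, -0.173], 0],
    [[234, 79, 60], [0, 0, -0.173], 0],
    [[234, 79, 70], [0, 0, -0.173], 0],
    [[234, 79, 70], [0, 0, -0.173], 0]
  ]
}}

```text
clock: 1.82
position: [0.5036, -0.0402, 0.1549]
tcp_rot: [-179.7, -0.0, 89.7]
contact_force: [-1.1, -0.9, 0.5]
grip_width: -0.0001
```

Run:
```python
from h import *
s=st();print(s['position'],s['tcp_rot'])
grab('wrist',1);grab('top',1)
crop('top1',180,100,330,210,5,'c5')
```

```text
[ 0.50361737 -0.04024629  0.15493246] [-1.79660665e+02 -1.97686320e-02  8.97185556e+01]
```

View pics/wrist1.png

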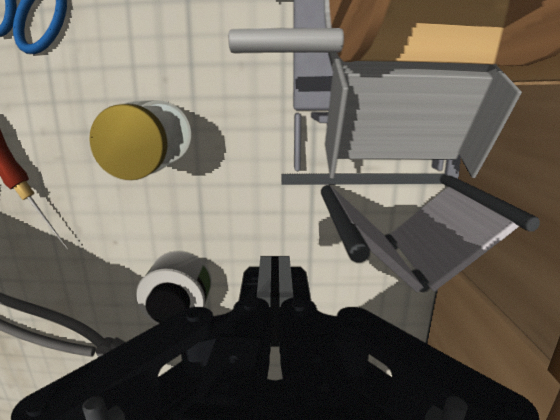

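View pics/c5.png

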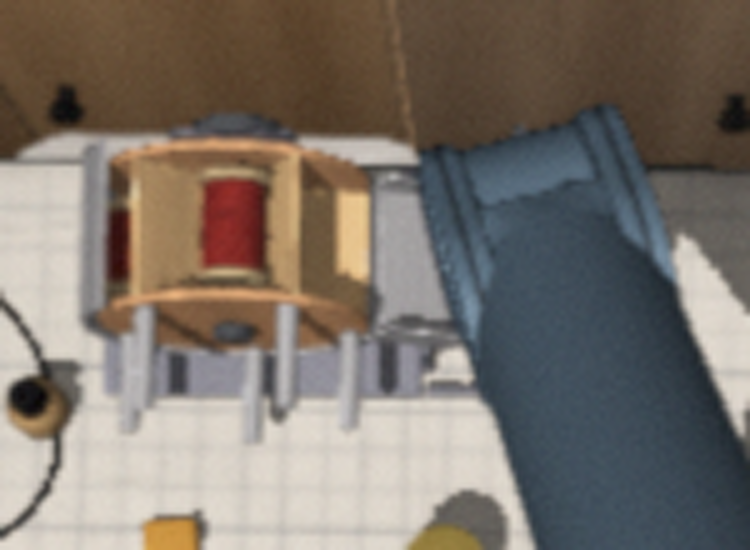

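Run:
```python
from h import *
p,d,i=load('wrist1'); C=cloud(i,d)
print('stile',at_z(i,(361,250),.137),C[250,361],at_z(i,(329,190),.012))
print('post',at_z(i,(533,222),.118),C[222,533],at_z(i,(447,181),0.0))
print('track',at_z(i,(284,179),0),at_z(i,(435,179),0))
print('lip',at_z(i,(333,160),.07),at_z(i,(452,158),.07), C[157,340],C[155,445])
print('rail',C[140,297],C[165,297])
```

```text
stile [ 0.54945006 -0.03769492  0.137     ] [ 0.54911986 -0.03712057  0.13820874] [ 0.55095233 -0.03917752  0.012     ]
post [ 0.65885517 -0.02988276  0.118     ] [ 0.65705139 -0.02907071  0.12012497] [ 0.66216505 -0.0338581   0.        ]
track [ 0.51177379 -0.03209648  0.        ] [ 0.65040321 -0.03201669  0.        ]
lip [ 0.5435309  -0.00217221  0.07      ] [ 6.2665854e-01 -3.4121089e-04  7.0000000e-02] [5.47758419e-01 3.05617289e-04 7.24144377e-02] [0.6194145  0.00230502 0.07372374]
rail [0.52189545 0.00505219 0.01838672] [ 0.52231864 -0.01612993  0.01630542]
```

Call:
{"op": "send_rows", "data": {
  "moves": [
    [[2, 0, 20], [0, 0, 0], 0],
    [[2, 0, 40], [0, 0, 0], 0],
    [[2, 2, 43], [0, 0, 0], 0],
    [[2, 12, 43], [0, 0, 0], 0],
    [[2, 20, 43], [0, 0, 0], 0],
    [[2, 26, 43], [0, 0, 0], 0],
    [[2, 32, 43], [0, 0, 0], 0],
    [[2, 38, 43], [0, 0, 0], 0],
    [[2, 44, 43], [0, 0, 0], 0],
    [[2, 50, 43], [0, 0, 0], 0]
  ]
}}

```text
clock: 2.75
position: [0.5567, -0.0383, 0.1146]
tcp_rot: [180.0, -0.0, 89.7]
contact_force: [-0.8, 1.0, 0.7]
grip_width: -0.0003
```

Run:
```python
from h import *
s=st();print(s['position'],s['contact_force'])
p,d,i=grab('wrist',2); crop('wrist2',220,100,560,350,2.3,'c6')
```

```text
[ 0.55668962 -0.03829333  0.11458215] [-0.81436638  1.00692196  0.71020235]
```

View pics/c6.png

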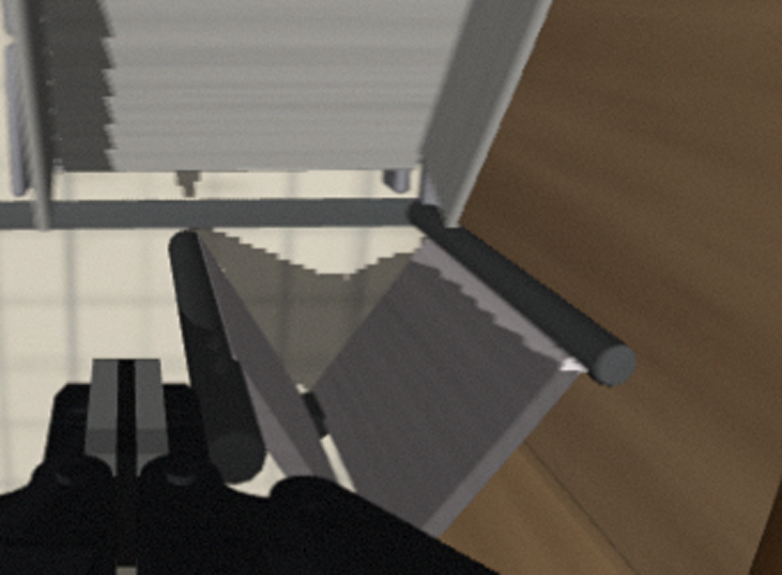

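Call:
{"op": "send_rows", "data": {
  "moves": [
    [[0, 6, 0], [0, 0, 0], 0],
    [[0, 12, 0], [0, 0, 0], 0],
    [[0, 18, 0], [0, 0, 0], 0],
    [[0, 24, 0], [0, 0, 0], 0],
    [[0, 30, 0], [0, 0, 0], 0],
    [[0, 36, 0], [0, 0, 0], 0],
    [[0, 42, 0], [0, 0, 0], 0],
    [[0, 48, 0], [0, 0, 0], 0],
    [[0, 54, 0], [0, 0, 0], 0],
    [[0, 58, 0], [0, 0, 0], 0]
  ]
}}

```text
clock: 3.63
position: [0.6149, -0.0386, 0.1144]
tcp_rot: [180.0, -0.0, 89.7]
contact_force: [-0.7, -0.1, 0.1]
grip_width: 0.0001
```

Run:
```python
from h import *
s=st();print(s['position'],s['contact_force'])
p,d,i=grab('wrist',3); crop('wrist3',220,100,560,350,2.3,'c7')
```

```text
[ 0.61487594 -0.03859767  0.1143934 ] [-0.73808011 -0.11466007  0.13385941]
```

View pics/c7.png

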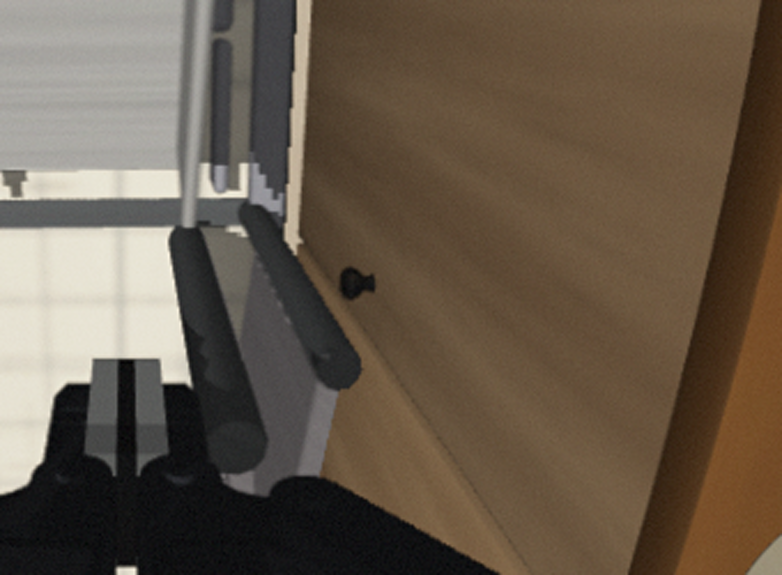

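Run:
```python
from h import *
p,d,i=load('wrist3')
print(at_z(i,(220+238/2.3,100+447/2.3),.137),at_z(i,(220+338/2.3,100+368/2.3),.118),at_z(i,(220+183/2.3,100+240/2.3),.012),at_z(i,(220+250/2.3,100+212/2.3),0))
```

```text
[ 0.6355201  -0.03694377  0.137     ] [ 0.65803514 -0.03103169  0.118     ] [ 0.63442445 -0.03776071  0.012     ] [ 0.65822902 -0.03159731  0.        ]
```

Call:
{"op": "send_rows", "data": {
  "moves": [
    [[0, 3, 0], [0, 0, 0], 0],
    [[0, 6, 0], [0, 0, 0], 0],
    [[0, 9, 0], [0, 0, 0], 0],
    [[0, 12, 0], [0, 0, 0], 0],
    [[0, 14, 0], [0, 0, 0], 0],
    [[0, 16, 0], [0, 0, 0], 0],
    [[0, 17, 0], [0, 0, 0], 0],
    [[0, 18, 0], [0, 0, 0], 0],
    [[0, 19, 0], [0, 0, 0], 0],
    [[0, 20, 0], [0, 0, 0], 0]
  ]
}}

```text
clock: 4.52
position: [0.6286, -0.0386, 0.114]
tcp_rot: [-179.3, 0.1, 89.7]
contact_force: [-20.8, -0.1, 16.0]
grip_width: -0.0001
```

Run:
```python
from h import *
s=st();print(s['position'],s['contact_force'])
p,d,i=grab('wrist',4); crop('wrist4',220,100,560,350,2.3,'c8')
```

```text
[ 0.62858939 -0.03858961  0.11400591] [-20.84508388  -0.11146027  16.03504849]
```

View pics/c8.png

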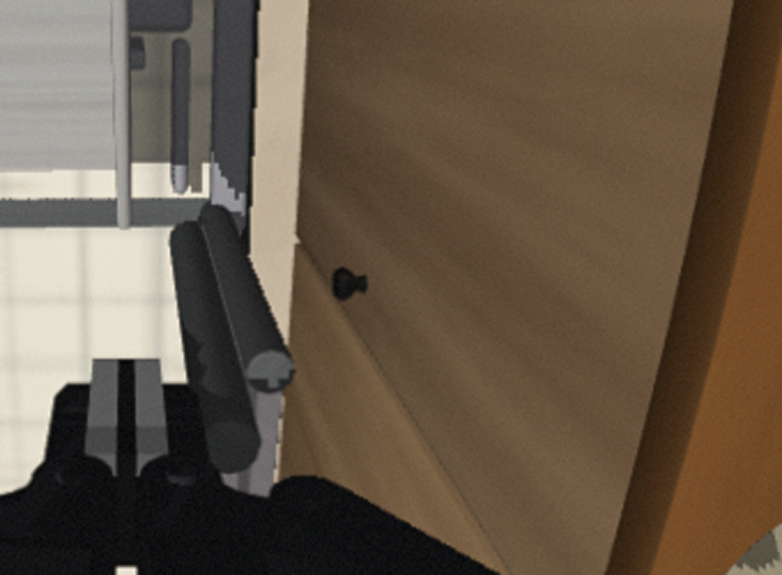

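Call:
{"op": "send_rows", "data": {
  "moves": [
    [[0, -8, 0], [0, 0, 0], 0],
    [[0, -30, 0], [0, 0, 0], 0],
    [[0, -50, 0], [0, 0, 0], 0],
    [[-10, -60, -25], [0, 0, 0], 0],
    [[-25, -70, -60], [0, 0, 0], 10],
    [[-55, -75, -90], [0, 0, 0], 50],
    [[-95, -80, -90], [0, 0, -0.05], 50],
    [[-135, -85, -90], [0, 0, -0.1], 50],
    [[-175, -90, -90], [0, 0, -0.15], 50],
    [[-215, -95, -90], [0, 0, -0.2], 50]
  ]
}}

```text
clock: 5.4
position: [0.5378, -0.2555, 0.205]
tcp_rot: [179.9, 0.1, 101.3]
contact_force: [1.0, -0.6, 0.2]
grip_width: 0.0503
```

Run:
```python
from h import *
s=st();print(s['position'],s['contact_force'],s['grip_width'])
print(togo([.4963,-.4175,.13],106.3))
p,d,i=grab('top',5); crop('top5',180,100,330,210,5,'c9')
```

```text
[ 0.53776698 -0.25550681  0.20503856] [ 0.98656421 -0.62339521  0.23805274] 0.05034293218937803
[[-150.6, -72.5, 75.2], [0.0012, 0.0014, -0.087]]
```

View pics/c9.png

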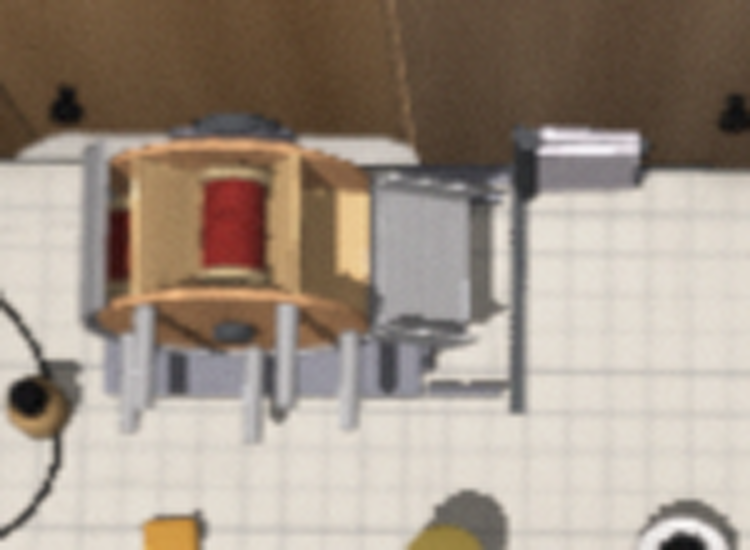

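The picture shows the guard folded flat: both panels lie parallel at (520–640,155) in the crop. Next is the tray.

Call:
{"op": "send_rows", "data": {
  "moves": [
    [[-35, -17, 5], [0, 0, -0.02], 50],
    [[-70, -34, 20], [0, 0, -0.04], 50],
    [[-105, -51, 35], [0, 0, -0.06], 50],
    [[-135, -65, 55], [0, 0, -0.08], 50],
    [[-151, -72.5, 75], [0, 0, -0.087], 50],
    [[-151, -72.5, 75], [0, 0, -0.087], 50],
    [[-151, -72.5, 75], [0, 0, -0.087], 50],
    [[-151, -72.5, 75], [0, 0, -0.087], 50],
    [[-151, -72.5, 75], [0, 0, -0.087], 50],
    [[-151, -72.5, 75], [0, 0, -0.087], 50]
  ]
}}

```text
clock: 6.28
position: [0.4977, -0.4142, 0.1307]
tcp_rot: [179.9, 0.1, 106.3]
contact_force: [-0.4, 0.7, -0.3]
grip_width: 0.0499
```

Run:
```python
from h import *
s=st();print(s['position'],s['contact_force'],s['grip_width'])
print(togo([.4963,-.4175,.05],106.3))
grab('wrist',6)
```

```text
[ 0.49765896 -0.41415718  0.1307079 ] [-0.40520718  0.70296954 -0.33491703] 0.04994704591930029
[[-2.7, -2.4, 80.7], [0.0017, 0.0012, -0.0001]]
```

View pics/wrist6.png

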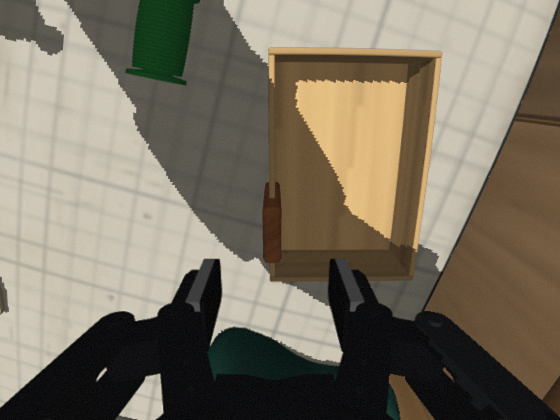

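Call:
{"op": "send_rows", "data": {
  "moves": [
    [[-2, -2, 20], [0, 0, 0], 50],
    [[-3, -2, 45], [0, 0, 0], 50],
    [[-3, -2, 65], [0, 0, 0], 50],
    [[-3, -2, 78], [0, 0, 0], 50],
    [[-3, -2, 83], [0, 0, 0], 50],
    [[-3, -2, 83], [0, 0, 0], 50],
    [[-3, -2, 83], [0, 0, 0], 5],
    [[-3, -2, 83], [0, 0, 0], 5],
    [[-3, -2, 83], [0, 0, 0], 5],
    [[-3, -2, 83], [0, 0, 0], 5]
  ],
  "force": 40
}}

```text
clock: 7.17
position: [0.4963, -0.4193, 0.0479]
tcp_rot: [179.9, 0.1, 106.2]
contact_force: [0.9, 1.1, 5.2]
grip_width: 0.0114
```

Run:
```python
from h import *
s=st();print(s['position'],s['tcp_rot'],s['contact_force'],s['grip_width'])
# goal block
print(togo([.530,-.20,.048],90))
```

```text
[ 0.49631441 -0.41933293  0.04785522] [1.79877733e+02 1.23329420e-01 1.06166975e+02] [0.91383532 1.06582128 5.24989295] 0.011445766820147843
[[201.3, 93.4, -0.4], [0.0024, 0.0018, 0.2822]]
```

Call:
{"op": "send_rows", "data": {
  "moves": [
    [[10, 5, -1], [0, 0, 0.015], 5],
    [[30, 14, -1], [0, 0, 0.04], 5],
    [[52, 25, -1], [0, 0, 0.075], 5],
    [[76, 36, -1], [0, 0, 0.11], 5],
    [[100, 47, -1], [0, 0, 0.145], 5],
    [[124, 58, -1], [0, 0, 0.18], 5],
    [[148, 70, -1], [0, 0, 0.215], 5],
    [[172, 81, -1], [0, 0, 0.25], 5],
    [[192, 91, -1], [0, 0, 0.275], 5],
    [[201, 95, -1], [0, 0, 0.282], 5]
  ]
}}

```text
clock: 8.0
position: [0.5311, -0.1954, 0.0478]
tcp_rot: [180.0, -0.1, 90.2]
contact_force: [-0.3, 0.0, -1.6]
grip_width: 0.0109
```

Run:
```python
from h import *
s=st();print(s['position'],s['tcp_rot'],s['contact_force'],s['grip_width'])
p,d,i=grab('top',7);grab('wrist',7);C=cloud(i,d)
crop('top7',220,100,420,230,4,'c10')
print(togo([.5315,-.0935,.048],90))
```

```text
[ 0.53111469 -0.19543129  0.0478459 ] [ 1.79963463e+02 -8.61336742e-02  9.01847684e+01] [-0.27142169  0.01768766 -1.60270991] 0.010872255368854741
[[103.3, 0.9, -0.0], [0.0007, -0.0011, 0.0044]]
```

View pics/c10.png

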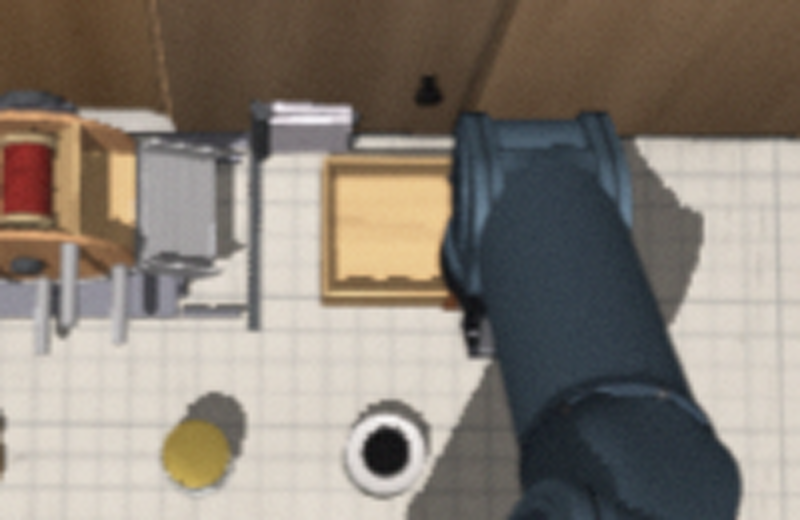

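View pics/wrist7.png

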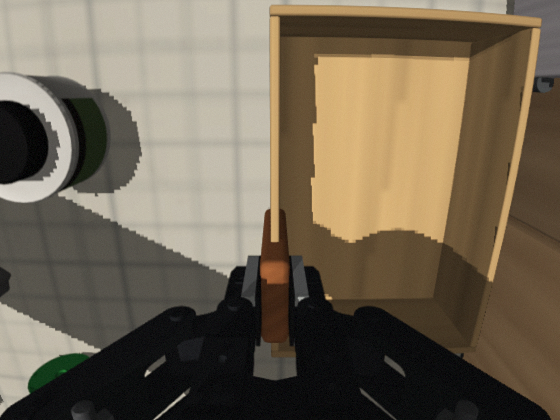

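Run:
```python
from h import *
p,d,i=load('top7');C=cloud(i,d)
rim=C[130:185,298:330].reshape(-1,3); rim=rim[(rim[:,2]>.046)&(rim[:,2]<.058)]
print(rim.min(0),rim.max(0))
print(cv2.minAreaRect((rim[:,:2]*1000).astype(np.float32)))
g=C[120:140,288:310].reshape(-1,3); g=g[(g[:,2]>.012)&(g[:,2]<.115)&(g[:,0]<.68)];print(g.min(0),g.max(0), np.percentile(g[:,0],[2,10,50]))
# leading wall line: per-row leftmost rim
w=C[140:175,298:306]; 
w=w.reshape(-1,3); w=w[(w[:,2]>.046)&(w[:,2]<.058)]; print(np.polyfit(w[:,0],w[:,1],1))
```

```text
[ 0.52811368 -0.16891457  0.04635771] [ 0.64949628 -0.07321218  0.05765534]
((588.777587890625, -120.70689392089844), (95.76876068115234, 121.13632202148438), 89.62400817871094)
[ 0.63428366 -0.10669626  0.01363739] [ 0.66411446 -0.04178116  0.11323246] [0.63616546 0.64664267 0.64898766]
[-0.01031183 -0.07791784]
```

Call:
{"op": "send_rows", "data": {
  "moves": [
    [[8, 1, 0], [0, 0, 0], 5],
    [[18, 1, 0], [0, 0, 0], 5],
    [[29, 1, 0], [0, 0, 0], 5],
    [[40, 1, 0], [0, 0, 0], 5],
    [[51, 1, 0], [0, 0, 0], 5],
    [[62, 1, 0], [0, 0, 0], 5],
    [[72, 1, 0], [0, 0, 0], 5],
    [[81, 1, 0], [0, 0, 0], 5],
    [[88, 1, 0], [0, 0, 0], 5],
    [[93, 1, 0], [0, 0, 0], 5]
  ]
}}

```text
clock: 8.93
position: [0.5315, -0.1056, 0.0478]
tcp_rot: [180.0, 0.0, 90.0]
contact_force: [-0.3, -5.6, 5.2]
grip_width: 0.0113
```

Run:
```python
from h import *
s=st();print(s['position'],s['tcp_rot'],s['contact_force'],s['grip_width'])
grab('wrist',8)
```

```text
[ 0.5315236  -0.10562264  0.04780183] [1.79965867e+02 3.58770588e-02 9.00399632e+01] [-0.3272407  -5.56394651  5.24317693] 0.011311073139717187
```

View pics/wrist8.png

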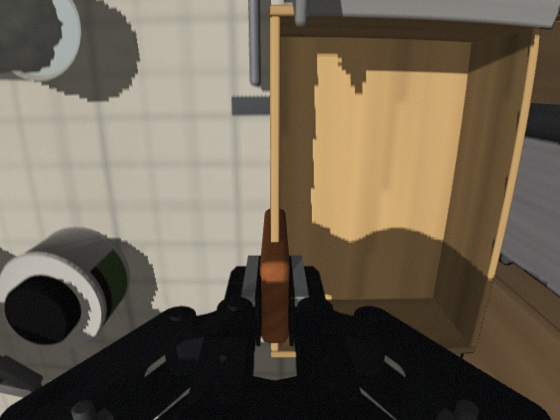

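Call:
{"op": "send_rows", "data": {
  "moves": [
    [[1, 0, 0], [0, 0, 0], 5],
    [[2, 0, 0], [0, 0, 0], 5],
    [[3, 0, 0], [0, 0, 0], 5],
    [[4, 0, 0], [0, 0, 0], 5],
    [[5, 0, 0], [0, 0, 0], 5],
    [[6, 0, 0], [0, 0, 0], 5],
    [[7, 0, 0], [0, 0, 0], 5],
    [[8, 0, 0], [0, 0, 0], 5],
    [[9, 0, 0], [0, 0, 0], 5],
    [[10, 0, 0], [0, 0, 0], 5]
  ]
}}

```text
clock: 9.82
position: [0.5315, -0.0968, 0.0478]
tcp_rot: [180.0, 0.1, 90.0]
contact_force: [-0.8, -4.5, 6.0]
grip_width: 0.0112
```

Run:
```python
from h import *
s=st();print(s['position'],s['tcp_rot'],s['contact_force'],s['grip_width'])
grab('wrist',9);grab('top',9); crop('top9',220,100,420,230,4,'c11')
```

```text
[ 0.5314837 -0.0967722  0.0478013] [1.79967466e+02 6.59175434e-02 8.99712869e+01] [-0.80416509 -4.51471319  6.0089851 ] 0.011171824262552772
```

View pics/wrist9.png

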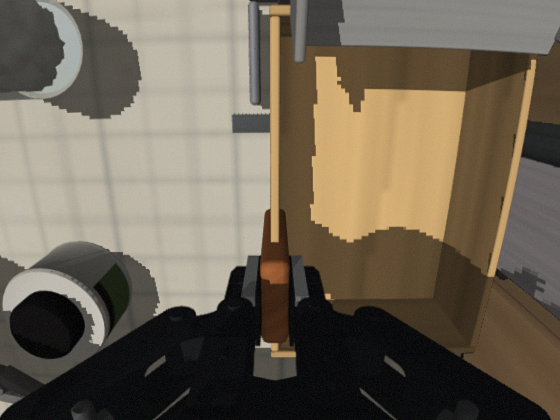

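View pics/c11.png

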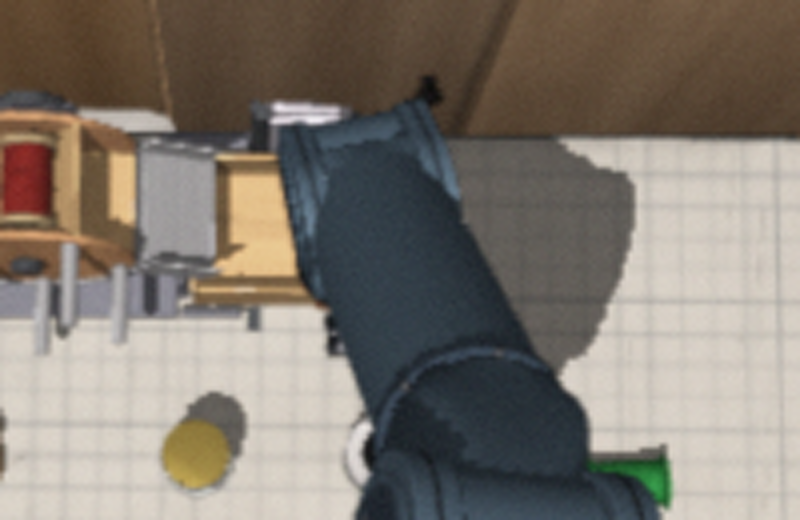

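Call:
{"op": "send_rows", "data": {
  "moves": [
    [[1, 0, 0], [0, 0, 0], 5],
    [[2, 0, 0], [0, 0, 0], 5],
    [[2.5, 0, 0], [0, 0, 0], 5],
    [[3, 0, 0], [0, 0, 0], 5],
    [[3.5, 0, 0], [0, 0, 0], 5],
    [[4, 0, 0], [0, 0, 0], 5],
    [[4.5, 0, 0], [0, 0, 0], 5],
    [[5, 0, 0], [0, 0, 0], 5],
    [[5, 0, 0], [0, 0, 0], 5],
    [[5, 0, 0], [0, 0, 0], 5]
  ]
}}

```text
clock: 10.75
position: [0.5315, -0.0916, 0.0478]
tcp_rot: [180.0, 0.1, 90.0]
contact_force: [-0.9, -4.4, 6.5]
grip_width: 0.0115
```

Run:
```python
from h import *
s=st();print(s['position'],s['tcp_rot'],s['contact_force'],s['grip_width'])
```

```text
[ 0.53150347 -0.09164181  0.04779491] [1.79965457e+02 5.54283324e-02 8.99794171e+01] [-0.90079826 -4.3932749   6.45077613] 0.011487297465463153
```

Call:
{"op": "send_rows", "data": {
  "moves": [
    [[1, 0, 0], [0, 0, 0], 5],
    [[1.5, 0, 0], [0, 0, 0], 5],
    [[2, 0, 0], [0, 0, 0], 5],
    [[2.5, 0, 0], [0, 0, 0], 5],
    [[3, 0, 0], [0, 0, 0], 5],
    [[3.5, 0, 0], [0, 0, 0], 5],
    [[4, 0, 0], [0, 0, 0], 5],
    [[4.5, 0, 0], [0, 0, 0], 5],
    [[5, 0, 0], [0, 0, 0], 5],
    [[5, 0, 0], [0, 0, 0], 5]
  ]
}}

```text
clock: 11.58
position: [0.5313, -0.0907, 0.0478]
tcp_rot: [180.0, 0.3, 89.8]
contact_force: [0.1, -14.2, 5.5]
grip_width: 0.0113
```

Run:
```python
from h import *
s=st();print(s['position'],s['tcp_rot'],s['contact_force'],s['grip_width'])
p,d,i=grab('wrist',11); crop('wrist11',200,0,560,370,1.6,'c12')
```

```text
[ 0.53130017 -0.09074341  0.04781139] [179.98988133   0.30501809  89.81654061] [  0.1037002  -14.16033564   5.50470019] 0.011320857556903844
```

View pics/c12.png

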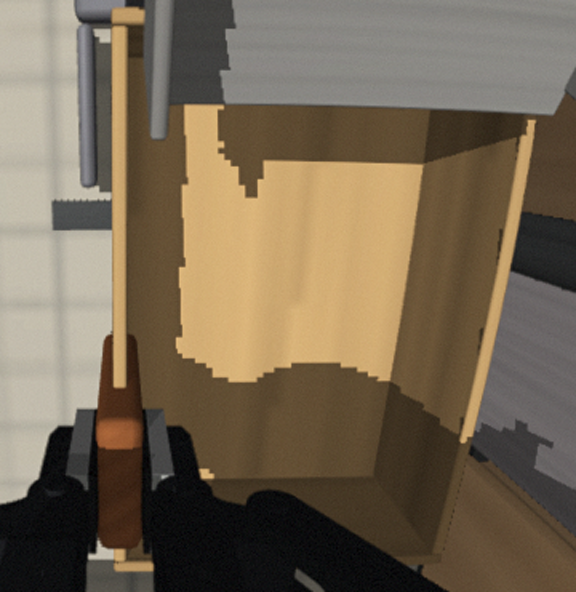

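Call:
{"op": "send_rows", "data": {
  "moves": [
    [[-2, 0, 0], [0, 0, 0], 5],
    [[-3, 0, 0], [0, 0, 0], 5],
    [[-3, 0, 0], [0, 0, 0], 5],
    [[-3, 0, 0], [0, 0, 0], 20],
    [[-3, 0, 0], [0, 0, 0], 40],
    [[-3, 0, 0], [0, 0, 0], 40],
    [[-3, 0, 0], [0, 0, 0], 40],
    [[-3, 0, -10], [0, 0, 0], 40],
    [[-3, 0, -35], [0, 0, 0], 40],
    [[-3, 0, -70], [0, 0, 0], 40]
  ]
}}

```text
clock: 12.47
position: [0.5291, -0.0886, 0.1165]
tcp_rot: [-179.7, -0.1, 90.0]
contact_force: [-0.2, -1.2, -0.6]
grip_width: 0.04
```

Run:
```python
from h import *
s=st();print(s['position'],s['tcp_rot'],s['contact_force'],s['grip_width'])
p,d,i=grab('wrist',12); C=cloud(i,d)
```

```text
[ 0.52909863 -0.08864795  0.11650057] [-1.79698093e+02 -7.34810865e-02  9.00446371e+01] [-0.17773593 -1.15803713 -0.61760577] 0.040049929556110295
```

View pics/wrist12.png

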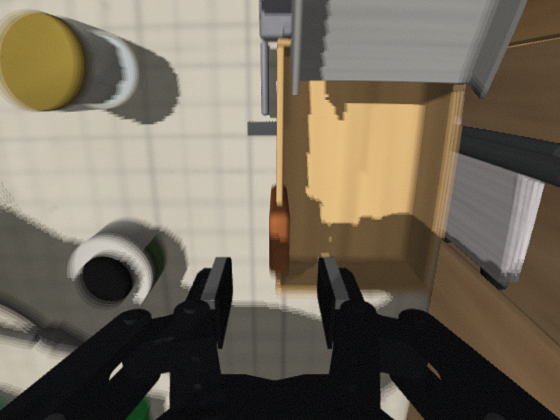

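Call:
{"op": "send_rows", "data": {
  "moves": [
    [[0, 0, -40], [0, 0, 0], 40],
    [[0, 0, -80], [0, 0, 0], 20],
    [[10, -5, -115], [0, 0, 0], 0],
    [[45, -10, -119], [0, 0, 0], 0],
    [[85, -15, -119], [0, 0, 0], 0],
    [[125, -20, -119], [0, 0, 0], 0],
    [[165, -26, -119], [0, 0, 0], 0],
    [[205, -26, -119], [0, 0, 0], 0],
    [[245, -26, -119], [0, 0, 0], 0],
    [[280, -26, -119], [0, 0, 0], 0]
  ]
}}

```text
clock: 13.35
position: [0.5045, 0.1937, 0.2372]
tcp_rot: [179.9, -0.1, 90.1]
contact_force: [-0.3, -0.7, 0.5]
grip_width: -0.0001
```

Run:
```python
from h import *
s=st();print(s['position'],s['tcp_rot'],s['contact_force'],s['grip_width'],togo([.503,.208,.158],90))
p,d,i=grab('wrist',13); grab('top',13);crop('top13',180,100,330,210,5,'c13')
```

```text
[0.50450531 0.19371717 0.23721933] [ 1.79948535e+02 -5.07508914e-02  9.00934026e+01] [-0.34526544 -0.65057078  0.5348609 ] -8.64344380445073e-05 [[14.2, -1.6, 79.2], [0.0009, -0.0009, 0.0016]]
```

View pics/wrist13.png

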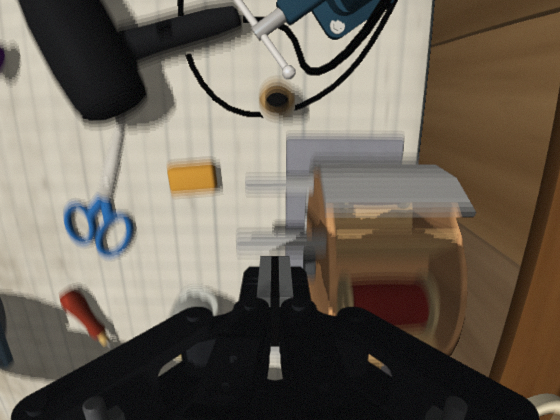

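View pics/c13.png

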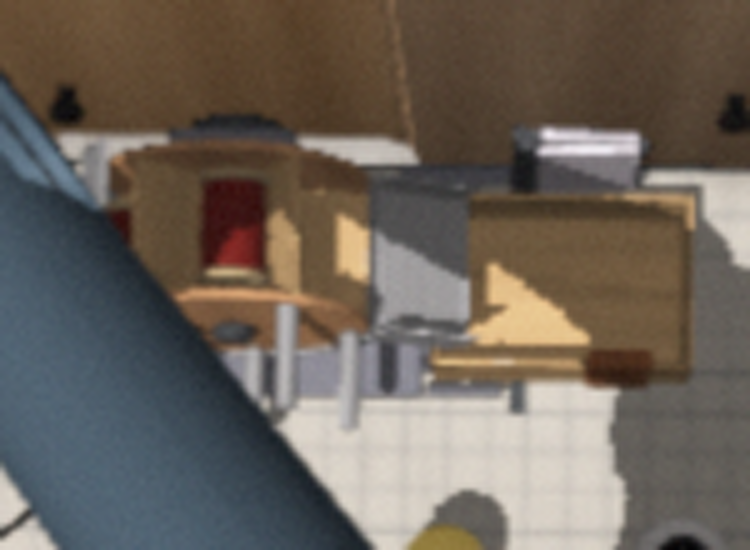

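Run:
```python
from h import *
p,d,i=load('top13');C=cloud(i,d)
P=C[130:185,255:325].reshape(-1,3); b=P[(P[:,2]>.064)&(P[:,2]<.08)&(P[:,0]<.56)&(P[:,1]<-.05)]
print('blk',len(b),b.mean(0),b.min(0),b.max(0))
r=C[137:180,290:325].reshape(-1,3); r=r[(r[:,2]>.046)&(r[:,2]<.057)]
print(r.min(0),r.max(0)); e=r[r[:,1]<r[:,1].min()+.006]; print(np.polyfit(e[:,0],e[:,1],1),e[:,0].min(),e[:,0].max())
r=C[137:185,262:325].reshape(-1,3); r=r[(r[:,2]>.046)&(r[:,2]<.057)];f=r[r[:,0]<.54]; print(np.polyfit(f[:,1],f[:,0],1),f.min(0),f.max(0))
```

```text
blk 52 [ 0.53078074 -0.09181421  0.07165698] [ 0.52480947 -0.10931381  0.06409397] [ 0.53672615 -0.07318761  0.07900962]
[ 0.52494475 -0.13504786  0.04605406] [ 0.63723077 -0.04879391  0.05676514]
[-0.00183355 -0.13288111] 0.5302966948428005 0.6365883893623823
[0.01479801 0.53193338] [ 0.52494475 -0.13492905  0.04642187] [0.53815969 0.02689958 0.05676514]
```

Call:
{"op": "send_rows", "data": {
  "moves": [
    [[14, -2, 0], [0, 0, 0], 0],
    [[14, -2, 30], [0, 0, 0], 0],
    [[14, -2, 60], [0, 0, 0], 0],
    [[14, -2, 79], [0, 0, 0], 0],
    [[11, -2, 79], [0, 0, 0], 0],
    [[8, -2, 79], [0, 0, 0], 0],
    [[5, -2, 79], [0, 0, 0], 0],
    [[2, -2, 79], [0, 0, 0], 0],
    [[-1, -2, 79], [0, 0, 0], 0],
    [[-3, -2, 79], [0, 0, 0], 0]
  ]
}}

```text
clock: 14.28
position: [0.5046, 0.1897, 0.1595]
tcp_rot: [179.8, -0.2, 90.0]
contact_force: [0.6, 5.5, 2.4]
grip_width: 0.0002
```

```bash
cat >> h.py <<'E'
def chk(n,tag,box=None,s=2,names=None):
    x=st();print(x['clock'],x['position'].round(4),x['tcp_rot'].round(2),x['contact_force'].round(1),x['grip_width'].round(4))
    p,d,i=grab(n,tag)
    if box: crop(n+str(tag),*box,s,'k'+n+str(tag))
E
python3 - <<'E'
from h import *
chk('wrist',14)
E
```

```text
Traceback (most recent call last):
  File "h.py", line 43, in chk
    x=st();print(x['clock'],x['position'].round(4),x['tcp_rot'].round(2),x['contact_force'].round(1),x['grip_width'].round(4))
                                                                                                     ^^^^^^^^^^^^^^^^^^^^^
AttributeError: 'float' object has no attribute 'round'
```

Call:
{"op": "send_rows", "data": {
  "moves": [
    [[-2.5, 0, 0], [0, 0, 0], 0],
    [[-5, 0, 0], [0, 0, 0], 0],
    [[-7.5, 0, 0], [0, 0, 0], 0],
    [[-10, 0, 0], [0, 0, 0], 0],
    [[-12.5, 0, 0], [0, 0, 0], 0],
    [[-15, 0, 0], [0, 0, 0], 0],
    [[-17.5, 0, 0], [0, 0, 0], 0],
    [[-20, 0, 0], [0, 0, 0], 0],
    [[-22.5, 0, 0], [0, 0, 0], 0],
    [[-25, 0, 0], [0, 0, 0], 0]
  ]
}}

```text
clock: 15.12
position: [0.5032, 0.1623, 0.1573]
tcp_rot: [-180.0, 0.0, 90.0]
contact_force: [-0.1, 3.3, 1.3]
grip_width: -0.0001
```

```bash
sed -i "s/x\['grip_width'\].round(4)/round(x['grip_width'],4)/" h.py
python3 - <<'E'
from h import *
chk('top',15,(180,100,330,210),5)
E
```

```text
15.1167 [0.5032 0.1623 0.1573] [-1.7999e+02  1.0000e-02  9.0000e+01] [-0.1  3.3  1.3] -0.0001
```

View pics/ktop15.png

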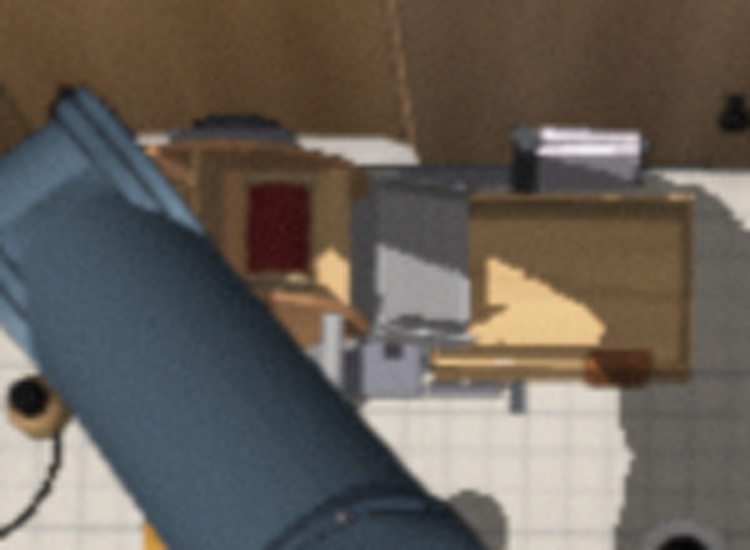

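Call:
{"op": "send_rows", "data": {
  "moves": [
    [[-2.5, 0, 0], [0, 0, 0], 0],
    [[-5, 0, 0], [0, 0, 0], 0],
    [[-7.5, 0, 0], [0, 0, 0], 0],
    [[-10, 0, 0], [0, 0, 0], 0],
    [[-12.5, 0, 0], [0, 0, 0], 0],
    [[-15, 0, 0], [0, 0, 0], 0],
    [[-17.5, 0, 0], [0, 0, 0], 0],
    [[-20, 0, 0], [0, 0, 0], 0],
    [[-22.5, 0, 0], [0, 0, 0], 0],
    [[-25, 0, 0], [0, 0, 0], 0]
  ]
}}

```text
clock: 16.0
position: [0.5032, 0.1374, 0.1572]
tcp_rot: [-180.0, -0.0, 90.0]
contact_force: [0.2, 3.7, -1.1]
grip_width: -0.0003
```

Call:
{"op": "send_rows", "data": {
  "moves": [
    [[-2.5, 0, 0], [0, 0, 0], 0],
    [[-5, 0, 0], [0, 0, 0], 0],
    [[-7.5, 0, 0], [0, 0, 0], 0],
    [[-10, 0, 0], [0, 0, 0], 0],
    [[-12.5, 0, 0], [0, 0, 0], 0],
    [[-15, 0, 0], [0, 0, 0], 0],
    [[-17, 0, 0], [0, 0, 0], 0],
    [[-19, 0, 0], [0, 0, 0], 0],
    [[-20, 0, 0], [0, 0, 0], 0],
    [[-20, 0, 0], [0, 0, 0], 0]
  ]
}}

```text
clock: 16.83
position: [0.5033, 0.1171, 0.1574]
tcp_rot: [-180.0, 0.0, 90.0]
contact_force: [0.8, 0.6, -0.3]
grip_width: 0.0004
```

Run:
```python
from h import *
chk('top',16,(180,100,330,210),5)
```

```text
16.8333 [0.5033 0.1171 0.1574] [-1.7999e+02  3.0000e-02  8.9980e+01] [ 0.8  0.6 -0.3] 0.0004
```

View pics/ktop16.png

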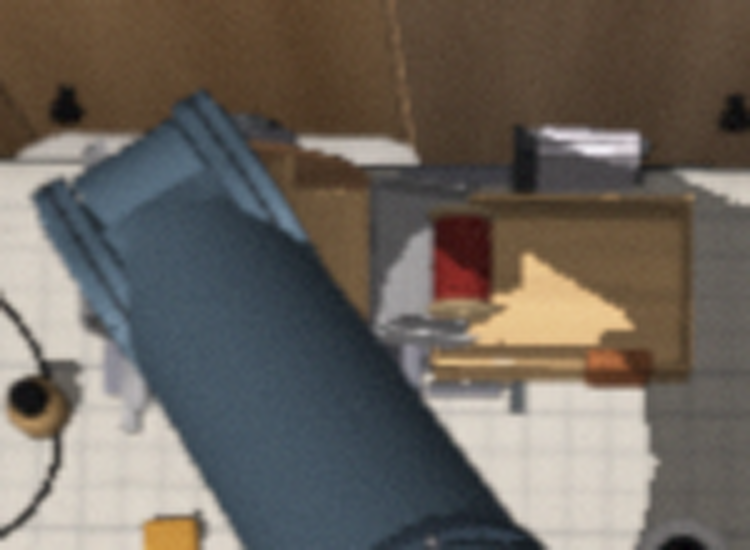

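Call:
{"op": "send_rows", "data": {
  "moves": [
    [[4, 0, 0], [0, 0, 0], 0],
    [[6, 0, -25], [0, 0, 0], 0],
    [[10, 0, -60], [0, 0, 0], 0],
    [[35, 0, -66], [0, 0, 0], 0],
    [[65, 0, -66], [0, 0, 0], 0],
    [[88, 0, -66], [0, 0, 0], 0],
    [[91, 0, -66], [0, 0, 0], 0],
    [[91, 0, -40], [0, 0, 0], 0],
    [[91, 0, -10], [0, 0, 0], 0],
    [[91, 0, 0], [0, 0, 0], 0]
  ]
}}

```text
clock: 17.72
position: [0.5015, 0.2069, 0.1541]
tcp_rot: [-179.7, 0.2, 90.0]
contact_force: [-0.6, -0.4, -0.0]
grip_width: -0.0
```

Run:
```python
from h import *
chk('top',17,(180,100,330,210),5)
chk('wrist',17)
```

```text
17.7167 [0.5015 0.2069 0.1541] [-179.74    0.18   90.  ] [-0.6 -0.4 -0. ] -0.0
17.7667 [0.501  0.2066 0.1535] [-179.65    0.2    89.99] [-0.9 -1.1 -1.2] 0.0001
```

View pics/ktop17.png

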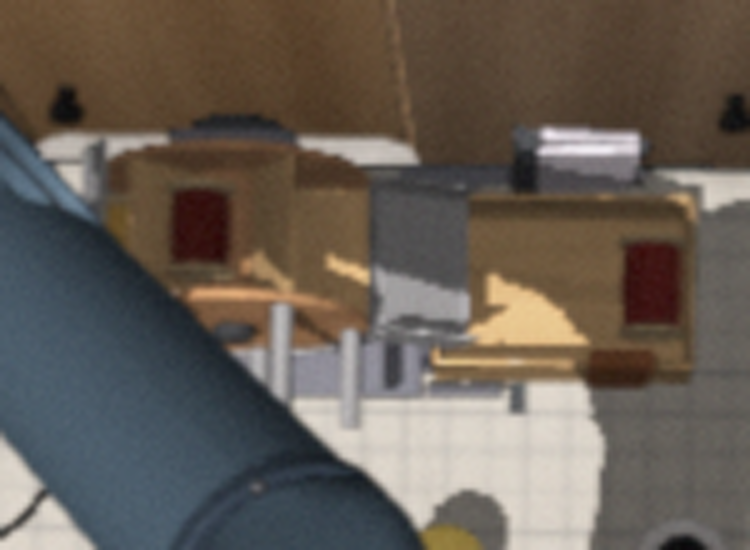

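View pics/wrist17.png

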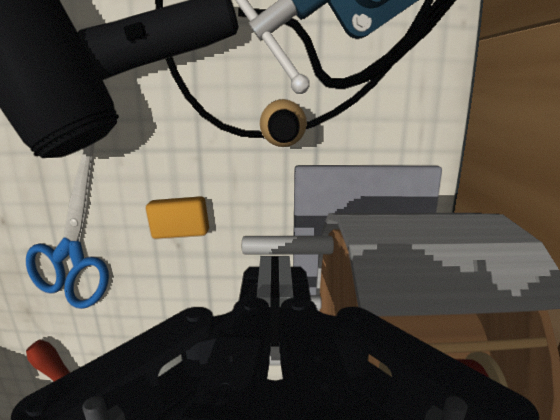

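Call:
{"op": "send_rows", "data": {
  "moves": [
    [[-4, 0, 0], [0, 0, 0], 0],
    [[-8, 0, 0], [0, 0, 0], 0],
    [[-11, 0, 0], [0, 0, 0], 0],
    [[-13.5, 0, 0], [0, 0, 0], 0],
    [[-16, 0, 0], [0, 0, 0], 0],
    [[-18.5, 0, 0], [0, 0, 0], 0],
    [[-21, 0, 0], [0, 0, 0], 0],
    [[-23.5, 0, 0], [0, 0, 0], 0],
    [[-26, 0, 0], [0, 0, 0], 0],
    [[-28.5, 0, 0], [0, 0, 0], 0]
  ]
}}

```text
clock: 18.65
position: [0.5043, 0.1824, 0.1589]
tcp_rot: [179.8, -0.2, 90.1]
contact_force: [0.8, 5.6, 2.3]
grip_width: 0.0003
```

Call:
{"op": "send_rows", "data": {
  "moves": [
    [[-2.5, 0, 0], [0, 0, 0], 0],
    [[-5, 0, 0], [0, 0, 0], 0],
    [[-7.5, 0, 0], [0, 0, 0], 0],
    [[-10, 0, 0], [0, 0, 0], 0],
    [[-12.5, 0, 0], [0, 0, 0], 0],
    [[-15, 0, 0], [0, 0, 0], 0],
    [[-17.5, 0, 0], [0, 0, 0], 0],
    [[-20, 0, 0], [0, 0, 0], 0],
    [[-22.5, 0, 0], [0, 0, 0], 0],
    [[-25, 0, 0], [0, 0, 0], 0]
  ]
}}

```text
clock: 19.48
position: [0.5032, 0.1546, 0.1573]
tcp_rot: [-180.0, 0.0, 90.0]
contact_force: [0.2, 3.4, 2.2]
grip_width: 0.0003
```

Run:
```python
from h import *
chk('top',18,(180,100,330,210),5)
```

```text
19.4833 [0.5032 0.1546 0.1573] [-1.7998e+02  2.0000e-02  8.9990e+01] [0.2 3.4 2.2] 0.0003
```

View pics/ktop18.png

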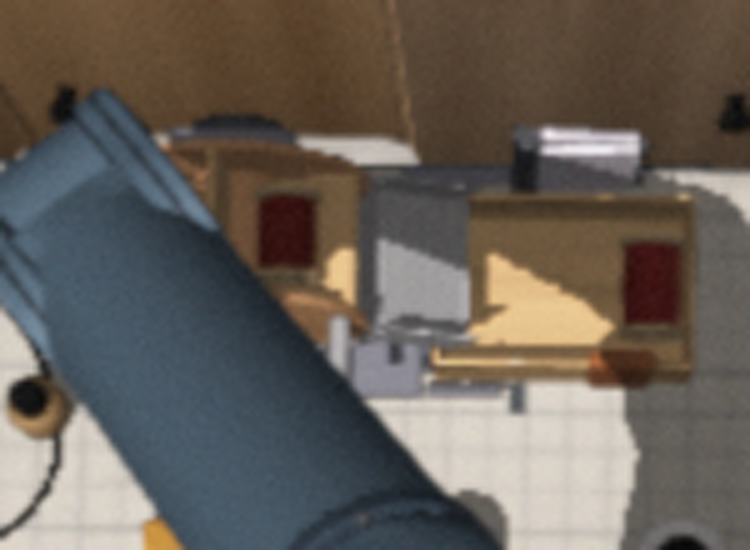

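Spool a is lying still at the tray's far end, at crop (652,285). I'm continuing the second stroke.

Call:
{"op": "send_rows", "data": {
  "moves": [
    [[-2.5, 0, 0], [0, 0, 0], 0],
    [[-5, 0, 0], [0, 0, 0], 0],
    [[-7.5, 0, 0], [0, 0, 0], 0],
    [[-10, 0, 0], [0, 0, 0], 0],
    [[-12.5, 0, 0], [0, 0, 0], 0],
    [[-15, 0, 0], [0, 0, 0], 0],
    [[-17.5, 0, 0], [0, 0, 0], 0],
    [[-20, 0, 0], [0, 0, 0], 0],
    [[-22.5, 0, 0], [0, 0, 0], 0],
    [[-25, 0, 0], [0, 0, 0], 0]
  ]
}}

```text
clock: 20.37
position: [0.5029, 0.1298, 0.1571]
tcp_rot: [-180.0, 0.0, 90.0]
contact_force: [-0.6, 3.0, -1.1]
grip_width: -0.0001
```

Call:
{"op": "send_rows", "data": {
  "moves": [
    [[-2, 0, 0], [0, 0, 0], 0],
    [[-4, 0, 0], [0, 0, 0], 0],
    [[-6, 0, 0], [0, 0, 0], 0],
    [[-8, 0, 0], [0, 0, 0], 0],
    [[-10, 0, 0], [0, 0, 0], 0],
    [[-12, 0, 0], [0, 0, 0], 0],
    [[-12.5, 0, 0], [0, 0, 0], 0],
    [[-12.5, 0, 0], [0, 0, 0], 0],
    [[-12.5, 0, 0], [0, 0, 0], 0],
    [[-12.5, 0, 0], [0, 0, 0], 0]
  ]
}}

```text
clock: 21.2
position: [0.5033, 0.1173, 0.1574]
tcp_rot: [-180.0, 0.0, 90.0]
contact_force: [-0.2, 1.3, -0.1]
grip_width: 0.0004
```

Run:
```python
from h import *
chk('top',19,(180,100,330,210),5)
```

```text
21.2 [0.5033 0.1173 0.1574] [-1.7999e+02  3.0000e-02  8.9990e+01] [-0.2  1.3 -0.1] 0.0004
```

View pics/ktop19.png

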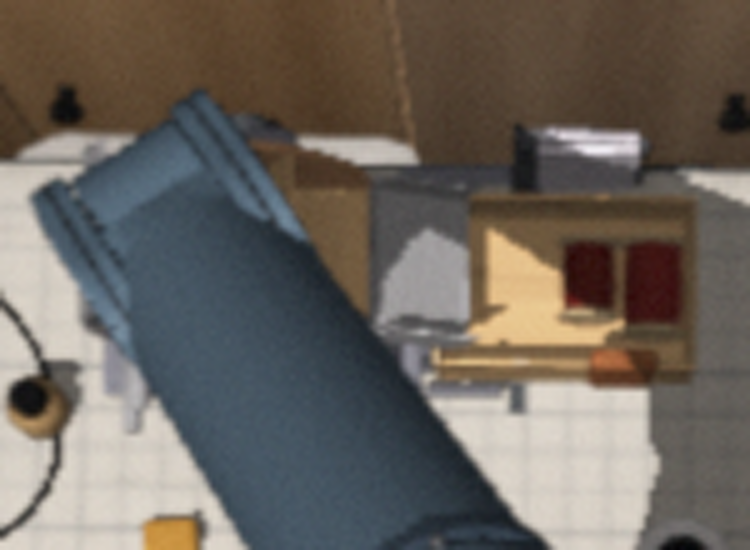

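Call:
{"op": "send_rows", "data": {
  "moves": [
    [[4, 0, 0], [0, 0, 0], 0],
    [[6, 0, -25], [0, 0, 0], 0],
    [[10, 0, -60], [0, 0, 0], 0],
    [[35, 0, -66], [0, 0, 0], 0],
    [[65, 0, -66], [0, 0, 0], 0],
    [[88, 0, -66], [0, 0, 0], 0],
    [[91, 0, -66], [0, 0, 0], 0],
    [[91, 0, -40], [0, 0, 0], 0],
    [[91, 0, -10], [0, 0, 0], 0],
    [[91, 0, 0], [0, 0, 0], 0]
  ]
}}

```text
clock: 22.08
position: [0.5014, 0.2069, 0.154]
tcp_rot: [-179.7, 0.2, 90.0]
contact_force: [-1.3, -0.4, 0.4]
grip_width: -0.0001
```

Run:
```python
from h import *
chk('top',20,(180,100,330,210),5)
```

```text
22.0833 [0.5014 0.2069 0.154 ] [-1.7974e+02  1.7000e-01  9.0000e+01] [-1.3 -0.4  0.4] -0.0001
```

View pics/ktop20.png

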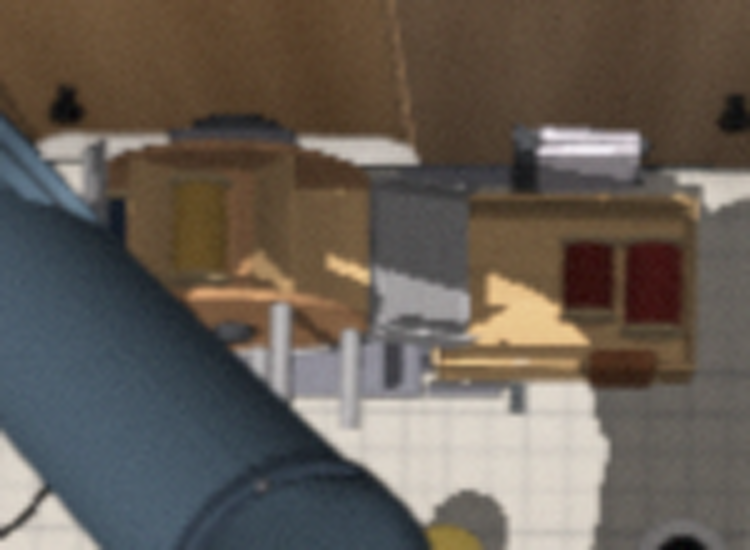

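```bash
cat >> h.py <<'E'
def tray(n):
    p,d,i=load(n);C=cloud(i,d)
    P=C[130:190,255:335].reshape(-1,3); b=P[(P[:,2]>.064)&(P[:,2]<.08)&(P[:,0]<.56)&(P[:,1]<-.05)]
    r=C[137:180,290:335].reshape(-1,3); r=r[(r[:,2]>.046)&(r[:,2]<.057)]
    e=r[r[:,1]<r[:,1].min()+.006]
    print(n,'blk',b.mean(0).round(4),'rear',r[:,1].min().round(4),e[:,1].mean().round(4),np.polyfit(e[:,0],e[:,1],1).round(4))
E
python3 -c "
from h import *
for n in ('top13','top15','top16','top17','top18','top19','top20'): tray(n)"
```

```text
top13 blk [ 0.5308 -0.0918  0.0717] rear -0.135 -0.134 [-0.0018 -0.1329]
top15 blk [ 0.5308 -0.0912  0.0718] rear -0.1351 -0.1338 [-0.002  -0.1327]
top16 blk [ 0.5307 -0.0911  0.0717] rear -0.135 -0.1339 [-0.0097 -0.1282]
top17 blk [ 0.5307 -0.0911  0.0723] rear -0.1376 -0.1347 [-0.0076 -0.1303]
top18 blk [ 0.5307 -0.0915  0.0715] rear -0.1378 -0.1348 [-0.0032 -0.133 ]
top19 blk [ 0.5309 -0.0927  0.0712] rear -0.1382 -0.1364 [-0.0007 -0.136 ]
top20 blk [ 0.5305 -0.0939  0.0718] rear -0.1382 -0.1365 [-0.0025 -0.135 ]
```

Call:
{"op": "send_rows", "data": {
  "moves": [
    [[-4, 0, 0], [0, 0, 0], 0],
    [[-8, 0, 0], [0, 0, 0], 0],
    [[-11, 0, 0], [0, 0, 0], 0],
    [[-13.5, 0, 0], [0, 0, 0], 0],
    [[-16, 0, 0], [0, 0, 0], 0],
    [[-18.5, 0, 0], [0, 0, 0], 0],
    [[-21, 0, 0], [0, 0, 0], 0],
    [[-23.5, 0, 0], [0, 0, 0], 0],
    [[-26, 0, 0], [0, 0, 0], 0],
    [[-28.5, 0, 0], [0, 0, 0], 0]
  ]
}}

```text
clock: 22.97
position: [0.5041, 0.1814, 0.1587]
tcp_rot: [179.8, -0.1, 90.0]
contact_force: [-0.3, 3.7, 1.5]
grip_width: 0.0001
```

Call:
{"op": "send_rows", "data": {
  "moves": [
    [[-2.5, 0, 0], [0, 0, 0], 0],
    [[-5, 0, 0], [0, 0, 0], 0],
    [[-7.5, 0, 0], [0, 0, 0], 0],
    [[-10, 0, 0], [0, 0, 0], 0],
    [[-12.5, 0, 0], [0, 0, 0], 0],
    [[-15, 0, 0], [0, 0, 0], 0],
    [[-17.5, 0, 0], [0, 0, 0], 0],
    [[-20, 0, 0], [0, 0, 0], 0],
    [[-22.5, 0, 0], [0, 0, 0], 0],
    [[-25, 0, 0], [0, 0, 0], 0]
  ]
}}

```text
clock: 23.8
position: [0.5032, 0.1547, 0.1573]
tcp_rot: [-180.0, 0.0, 90.0]
contact_force: [-0.3, 1.9, 1.3]
grip_width: 0.0002
```

Call:
{"op": "send_rows", "data": {
  "moves": [
    [[-2.5, 0, 0], [0, 0, 0], 0],
    [[-5, 0, 0], [0, 0, 0], 0],
    [[-7.5, 0, 0], [0, 0, 0], 0],
    [[-10, 0, 0], [0, 0, 0], 0],
    [[-12.5, 0, 0], [0, 0, 0], 0],
    [[-15, 0, 0], [0, 0, 0], 0],
    [[-17.5, 0, 0], [0, 0, 0], 0],
    [[-20, 0, 0], [0, 0, 0], 0],
    [[-22.5, 0, 0], [0, 0, 0], 0],
    [[-25, 0, 0], [0, 0, 0], 0]
  ]
}}

```text
clock: 24.63
position: [0.503, 0.1298, 0.1572]
tcp_rot: [-180.0, 0.0, 90.0]
contact_force: [0.2, 1.9, -1.3]
grip_width: -0.0001
```

Call:
{"op": "send_rows", "data": {
  "moves": [
    [[-2, 0, 0], [0, 0, 0], 0],
    [[-4, 0, 0], [0, 0, 0], 0],
    [[-6, 0, 0], [0, 0, 0], 0],
    [[-8, 0, 0], [0, 0, 0], 0],
    [[-10, 0, 0], [0, 0, 0], 0],
    [[-12, 0, 0], [0, 0, 0], 0],
    [[-12.5, 0, 0], [0, 0, 0], 0],
    [[-12.5, 0, 0], [0, 0, 0], 0],
    [[-12.5, 0, 0], [0, 0, 0], 0],
    [[-12.5, 0, 0], [0, 0, 0], 0]
  ]
}}

```text
clock: 25.47
position: [0.5033, 0.1172, 0.1574]
tcp_rot: [-180.0, 0.0, 90.0]
contact_force: [0.1, 0.1, 0.6]
grip_width: 0.0001
```

Run:
```python
from h import *
chk('top',21,(180,100,330,210),5); tray('top21')
```

```text
25.4667 [0.5033 0.1172 0.1574] [-1.800e+02  4.000e-02  8.999e+01] [0.1 0.1 0.6] 0.0001
top21 blk [ 0.5304 -0.0926  0.0724] rear -0.1382 -0.1362 [-0.0022 -0.1349]
```

View pics/ktop21.png

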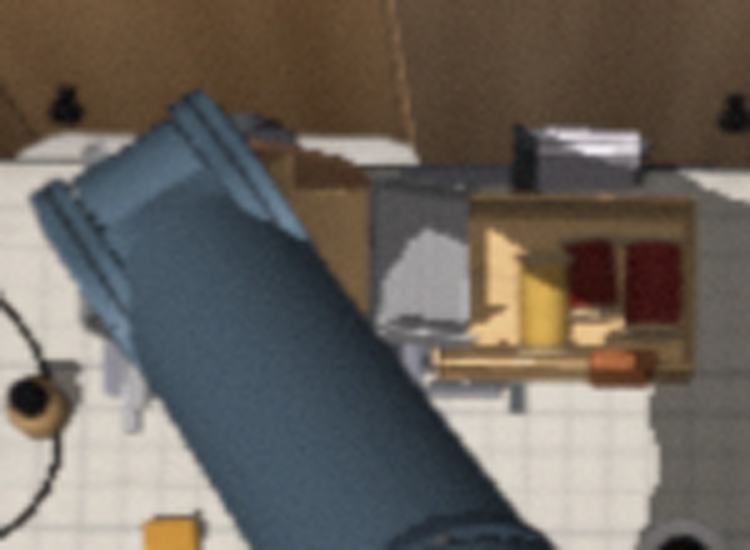

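Call:
{"op": "send_rows", "data": {
  "moves": [
    [[4, 0, 0], [0, 0, 0], 0],
    [[6, 0, -25], [0, 0, 0], 0],
    [[6, 0, -60], [0, 0, 0], 0],
    [[-10, 0, -85], [0, 0, 0], 0],
    [[-45, 5, -90], [0, 0, 0], 0],
    [[-85, 15, -90], [0, 0, 0], 0],
    [[-125, 25, -90], [0, 0, 0], 0],
    [[-165, 35, -90], [0, 0, 0], 0],
    [[-205, 45, -90], [0, 0, 0], 0],
    [[-245, 55, -90], [0, 0, 0], 0]
  ]
}}

```text
clock: 26.35
position: [0.5585, -0.1292, 0.2476]
tcp_rot: [180.0, 0.0, 90.0]
contact_force: [0.7, -0.6, 0.0]
grip_width: 0.0007
```

Run:
```python
from h import *
chk('top',22,(180,100,330,210),5); tray('top22'); print(togo([.575,-.18,.03],90))
```

```text
26.35 [ 0.5585 -0.1292  0.2476] [1.7998e+02 2.0000e-02 9.0010e+01] [ 0.7 -0.6  0. ] 0.0007
top22 blk [ 0.5305 -0.0934  0.0723] rear -0.1288 -0.1258 [ 0.113  -0.1872]
[[-38.2, 15.8, 217.4], [0.0009, 0.0064, -0.0107]]
```

View pics/ktop22.png

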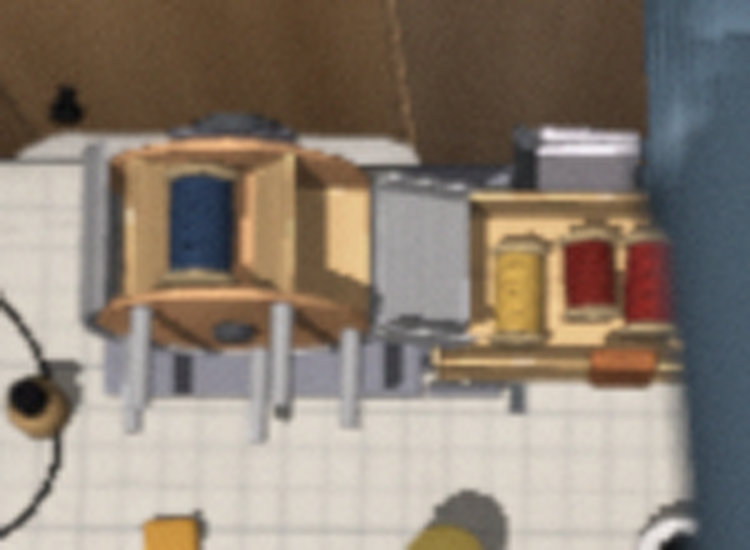

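Call:
{"op": "send_rows", "data": {
  "moves": [
    [[-30, 8, 0], [0, 0, 0], 0],
    [[-55, 16, 10], [0, 0, 0], 0],
    [[-58, 16, 45], [0, 0, 0], 0],
    [[-58, 16, 80], [0, 0, 0], 0],
    [[-58, 16, 115], [0, 0, 0], 0],
    [[-58, 16, 150], [0, 0, 0], 0],
    [[-58, 16, 185], [0, 0, 0], 0],
    [[-58, 16, 208], [0, 0, 0], 0],
    [[-58, 16, 215], [0, 0, 0], 0],
    [[-58, 16, 215], [0, 0, 0], 0]
  ]
}}

```text
clock: 27.23
position: [0.573, -0.1844, 0.0306]
tcp_rot: [-179.8, -0.1, 90.0]
contact_force: [-0.0, 0.2, 0.0]
grip_width: 0.0001
```

Run:
```python
from h import *
chk('wrist',23)
```

```text
27.2333 [ 0.573  -0.1844  0.0306] [-1.7979e+02 -7.0000e-02  9.0030e+01] [-0.   0.2  0. ] 0.0001
```

View pics/wrist23.png

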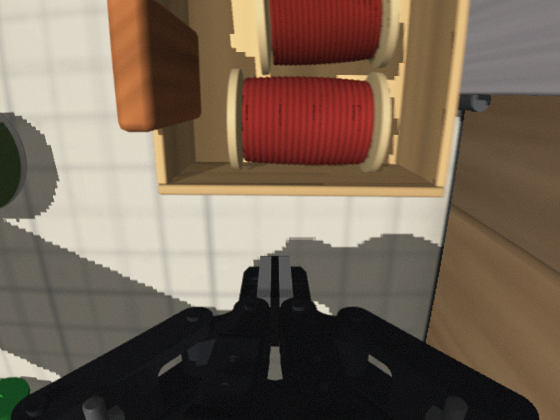

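Call:
{"op": "send_rows", "data": {
  "moves": [
    [[8, 0, 0], [0, 0, 0], 0],
    [[16, 0, 0], [0, 0, 0], 0],
    [[24, 0, 0], [0, 0, 0], 0],
    [[28, 0, 0], [0, 0, 0], 0],
    [[30, 0, 0], [0, 0, 0], 0],
    [[31, 0, 0], [0, 0, 0], 0],
    [[32, 0, 0], [0, 0, 0], 0],
    [[33, 0, 0], [0, 0, 0], 0],
    [[34, 0, 0], [0, 0, 0], 0],
    [[35, 0, 0], [0, 0, 0], 0]
  ]
}}

```text
clock: 28.12
position: [0.5742, -0.151, 0.0323]
tcp_rot: [-180.0, 0.0, 90.0]
contact_force: [0.5, -2.0, 0.4]
grip_width: 0.0001
```

Call:
{"op": "send_rows", "data": {
  "moves": [
    [[0.5, 0, 0], [0, 0, 0], 0],
    [[1, 0, 0], [0, 0, 0], 0],
    [[1.5, 0, 0], [0, 0, 0], 0],
    [[2, 0, 0], [0, 0, 0], 0],
    [[2.5, 0, 0], [0, 0, 0], 0],
    [[3, 0, 0], [0, 0, 0], 0],
    [[3.5, 0, 0], [0, 0, 0], 0],
    [[4, 0, 0], [0, 0, 0], 0],
    [[4.5, 0, 0], [0, 0, 0], 0],
    [[5, 0, 0], [0, 0, 0], 0]
  ]
}}

```text
clock: 28.95
position: [0.5749, -0.1489, 0.0326]
tcp_rot: [179.9, 0.2, 89.9]
contact_force: [3.4, -10.8, -2.4]
grip_width: 0.0002
```

Call:
{"op": "send_rows", "data": {
  "moves": [
    [[-4, 0, 0], [0, 0, 0], 0],
    [[-12, 0, 0], [0, 0, 0], 0],
    [[-30, 0, 0], [0, 0, 0], 0],
    [[-45, 0, -10], [0, 0, 0], 0],
    [[-55, 0, -45], [0, 0, 0], 0],
    [[-75, 0, -80], [0, 0, 0], 0],
    [[-110, 0, -115], [0, 0, 0], 0],
    [[-145, 0, -135], [0, 0, 0], 0],
    [[-180, 0, -150], [0, 0, 0], 0],
    [[-210, 0, -150], [0, 0, 0], 0]
  ]
}}

```text
clock: 29.78
position: [0.576, -0.3585, 0.187]
tcp_rot: [179.7, 0.2, 90.0]
contact_force: [0.8, -0.5, 0.7]
grip_width: 0.0003
```

Run:
```python
from h import *
chk('top',24,(180,100,330,210),5); tray('top24'); chk('scene',24,(230,100,420,260),4)
```

```text
29.7833 [ 0.576  -0.3585  0.187 ] [1.7965e+02 1.7000e-01 8.9980e+01] [ 0.8 -0.5  0.7] 0.0003
top24 blk [ 0.5308 -0.0913  0.0723] rear -0.1351 -0.1339 [-0.0084 -0.129 ]
29.8333 [ 0.5732 -0.3671  0.185 ] [179.8    0.44  89.52] [-0.4 -6.1  0.5] -0.0002
```

View pics/ktop24.png

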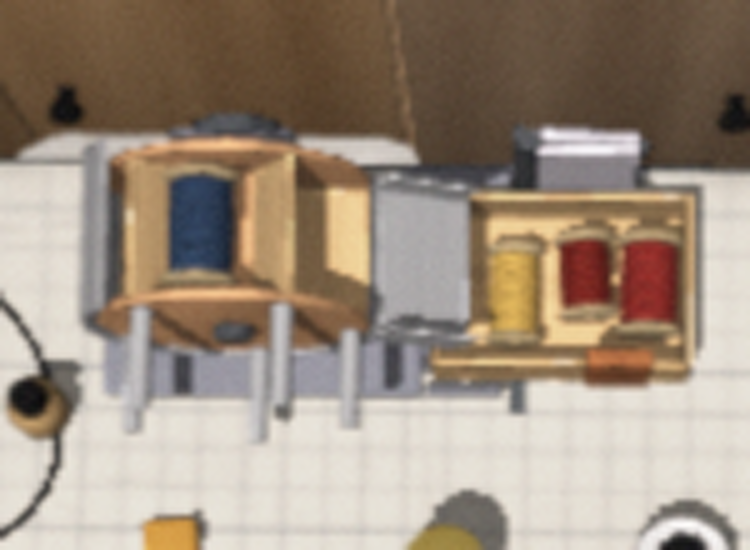

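View pics/kscene24.png

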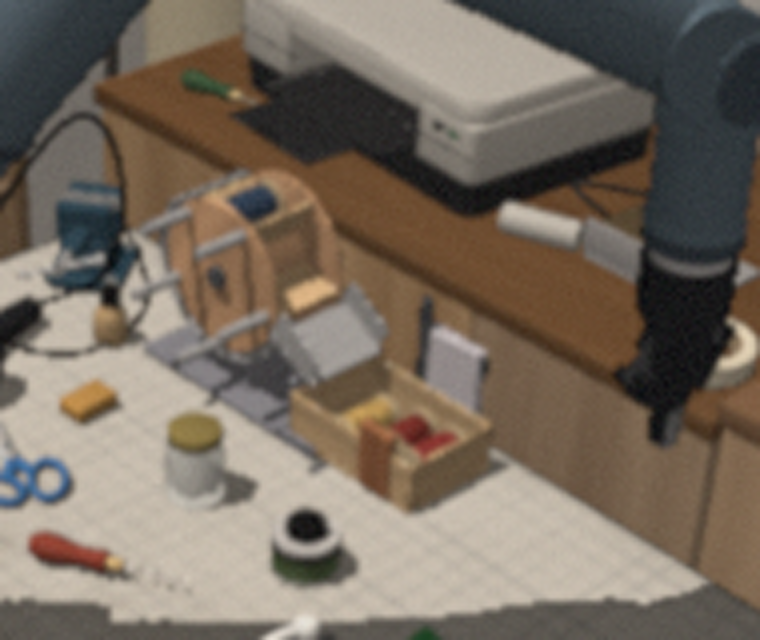

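View pics/top24.png

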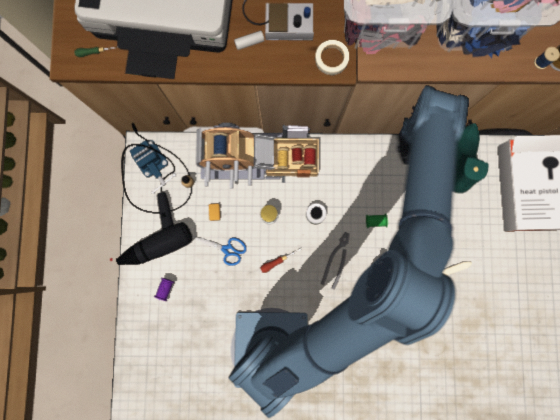

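Call:
{"op": "send_rows", "data": {
  "moves": [
    [[0, 0, 0], [0, 0, 0], 0],
    [[0, 0, 0], [0, 0, 0], 0],
    [[0, 0, 0], [0, 0, 0], 0],
    [[0, 0, 0], [0, 0, 0], 0],
    [[0, 0, 0], [0, 0, 0], 0],
    [[0, 0, 0], [0, 0, 0], 0],
    [[0, 0, 0], [0, 0, 0], 0],
    [[0, 0, 0], [0, 0, 0], 0],
    [[0, 0, 0], [0, 0, 0], 0],
    [[0, 0, 0], [0, 0, 0], 0]
  ]
}}

```text
clock: 30.72
position: [0.5743, -0.3554, 0.1824]
tcp_rot: [-180.0, 0.0, 90.0]
contact_force: [-0.6, 0.7, 0.3]
grip_width: -0.0001
```

Run:
```python
from h import *
chk('top',25); tray('top25')
a,b=cv2.imread('pics/top24.png'),cv2.imread('pics/top25.png'); print(cv2.absdiff(a,b)[110:300,110:400].mean())
from station import bot
print(bot.sign_off())
```

```text
30.7167 [ 0.5743 -0.3554  0.1824] [-180.    0.   90.] [-0.6  0.7  0.3] -0.0001
top25 blk [ 0.531  -0.0912  0.0716] rear -0.1351 -0.1341 [-0.007  -0.1301]
1.9162189957652753
the job is handed in; nothing more can be done
None
```

The job is done and handed in at about 31 s of the 72 s allowed. I folded the guard flat by pushing its stile to the stop. I then slid the tray home against the stop and turned the drum in three slow strokes on its pegs.

- **Spools:** red, dark red and yellow are in the tray. Each of the first two was lying still before the next dropped. The blue spool is still in the drum.
- **Tray:** the falling spools knocked it about 2 mm back from the stop. I nudged it home again at the end with about 11 N, and the last measurement matches where I first set it.
- **Guard:** it is still folded flat in the last pictures.
- **Bystanders and look-alikes:** they look unmoved in the last pictures, by eye only.
- **Forces:** the highest I read was about 26 N, when the guard reached its stop. I read force only at the end of each move call, so brief peaks in between were not seen.

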